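# Complete the crate panel: fill the empty slat places of the nailing jig

## Robot

A 7-joint arm with a two-finger parallel gripper is mounted at the origin on the work surface. World frame = base frame: x ahead of the robot, y to its left, z up, the work surface at z = 0. Lengths are in m, angles in rad, forces in N, time in s.
With the tool pointing down it reaches from about 0.35 to 0.9 m from the base axis. Payload 8.1 kg.
Tool frame: the origin (TCP) lies on the centre line of the jaws, within the pads' length; the fingertips stand 14 mm ahead of it and the grasp point (between the pads) lies 5 mm behind it; z points along the fingers, y is the direction in which the jaws open and shut (so a half turn about z gives the same grasp; the last joint's range is limited). The gripper opens to 92 mm and grips with 3 to 60 N. Pads are 19 mm wide; open, the fingers measure 130 mm over their backs; the gripper's body (75 mm by 190 mm) begins 47 mm behind the grasp point.
Start: joints at [1.24, 0.434, 0.025, 1.573, -0.012, 1.134, -0.075], TCP at [0.141, -0.609, 0.217] pointing down, gripper open.
Joint ranges: [-2.62, 2.62], [-0.44, 2.09], [-1.27, 1.32], [0.08, 2.57], [-1.32, 4.46], [0.12, 2], [-2.74, 2.74]. Speed limits (rad/s): [2.22, 2.22, 3.01, 3.01, 3.14, 3.14, 3.14].

## Interface

Orientations are given as a rotation vector (axis times angle).
In Python, from cell import arm, optics gives the robot as it stands.
- The arm moves only by the shell command python3 -m creep 'ROWS' [FORCE]. ROWS is JSON, a list of rows, each an object with "translation": the shift along the tool's x, y, z in m, a list of three; "rot": the turn, a rotation vector about the tool's x, y, z in degrees, a list of three; "jaw": the finger opening in m, from 0 to 0.0918. In form: [{"translation": [x, y, z], "rot": [wx, wy, wz], "jaw": jaw}, ...]. A call has 1 to 12 rows; each row shifts and turns the commanded pose from where the row before left it, along the tool's axes as they then stand; what a row does not reach is not made up. A row lasts 1/12 s, in which the tool goes at most 41.7 mm and 7.16 degrees, less where a joint would pass 70% of its speed; a pose out of reach is approached as far as the arm can. A call is refused whole if a number of a shift passes 0.0417 or a number of a turn 7.16, either way. A call with a gripper value outside its range is refused whole. The fingers move at their own pace and stop on an object; FORCE is the grip in N (left out, the last holds). Time passes only in rows, so rows that do not move let the fingers close. It gives the time, the measured TCP pose, the force and the opening at its end, in the units of the state.
- arm.observe(): the state, without advancing time (a new reading comes with each control period).
- optics.get_image(name): name is "scene" or "top"; returns the picture (400x640x3 uint8, red, green, blue); there is no depth.
- optics.camera_info(name): a dict with "fx", "fy", "cx", "cy" (pixels), "R" (3x3) and "t" (3): a world point X has camera coordinates R X + t. Camera axes: x right, y down, z forward; pixel columns grow to the right and rows downward; lengths in m; the calibration is good to about 2 mm. A picture is of the moment at which its call begins. camera_info takes no time and is no camera call.
- arm.sign_off(): hands the job in, once; it reports no verdict.
Trained networks look in the newest picture that a camera, given by its name, has taken for a name from the list of things; names that differ only in an ending like _2 or _b are one class to them, and where a whole thing is asked for, a point or a joint stands for the part that bears it (a point fixed in the world has none). Each returns a list of dicts, best first, with "score" (0 to 1); they miss things now and then, are a little off and sometimes report something else, mostly with a low value. They report only what shows in the picture. A call takes as long as a camera call. They do not tell look-alikes from the thing itself.
- optics.boxes_of(camera, thing): "location" ([column, row] in pixels, amid what is visible of it).
- optics.pinpoint(camera, thing): "location" ([column, row] in pixels: a listed point, or the origin of a listed thing).
The state is a dict: "clock": time; "joints": joint angles; "dq": joint speeds; "joint_efforts": joint torques, N m; "position": TCP position; "ee_rot": TCP orientation; "force": force on the tool from outside, world axes, zero at the start; "ft_torque": the same for the moment, N m; "width": opening from 0.0 (shut) to 1.0 (fully open).
Only numpy, scipy, OpenCV 4.12 (cv2) and the standard library are available. Lean on these libraries where they do the work, as an engineer would, in place of code of your own. Each camera call takes 0.05 s, during which the arm holds its last target.

## Task

The crate panel in the nailing jig is still missing two of its five slats: find the two empty places and lay a full-length spare from the bearers in each, tucking its far end against the spring stop and pressing the spring back without ramming it, until the near end drops in behind the fence and the slat lies flat on both battens, held by its spring. Leave the slats already laid, the short offcut, the third spare and the other things on the bench where they are.

Things in the scene. Friction and masses are not known exactly. Their poses are not given: they have to be found in the camera images.
- jig: Crate-panel nailing jig, fixed. Origin at bench level; x points away from the robot (within 8 degrees), from the fence to the spring stops, y across the five places, z up. Plywood board 12 mm thick, x -130..170 mm, y -195..195 mm. Slats lie along x, 60 mm apart. Toggle clamps at the battens' ends, |y| 165 to 220, up to 58 mm high. A slat will not drop in level: see stops and fence.
- battens (a point): Point midway between the jig's two battens, at the height of their tops (36 mm above the bench). Battens: 30 mm wide, along y, centred at jig x = -60 and +60 mm. Slats rest on them; between them is room for fingers, 90 mm wide in x and 24 mm deep under the slats.
- fence (a point): Middle of the aluminium fence's top edge, on its slat side: jig x = -100 mm, 60 mm above the bench; fence 5 mm thick, 360 mm long. A seated slat's near end bears on it. From above, a slat's near end comes down inside it with 2 mm to spare only while its far end holds the spring stop at its solid end.
- combs (a point): Jig centre at the height of the comb points, 59 mm. Two grey comb rails, 14 mm thick, at jig x = -84 and +84 mm, have teeth midway between the places: 36 mm clear between teeth up to 47 mm above the bench, then sloping at 45 degrees to points at 59 mm.
- stops (a point): Face of the middle spring stop when free: jig x = 92 mm, 41 mm above the bench. Each place has one: black pad 24 mm wide, from 30 to 52 mm high, 192 mm from the fence; yields in +x only, 4 N plus 0.4 N per mm, solid after 10.8 mm. A slat goes in far end first, tilted 10 to 15 degrees, near end up. Steel housings behind, 56 mm high, start at x = 118.
- place_1 (a point): Centre of a slat properly seated in place 1 of the jig (jig frame: x 0, y -120 mm, 42 mm above the bench). The place may be empty or already hold a slat. The point's axes are the jig's.
- place_2 (a point): Centre of a slat properly seated in place 2 of the jig (jig frame: x 0, y -60 mm, 42 mm above the bench). The place may be empty or already hold a slat. The point's axes are the jig's.
- place_3 (a point): Centre of a slat properly seated in place 3 of the jig (jig frame: x 0, y 0 mm, 42 mm above the bench). The place may be empty or already hold a slat. The point's axes are the jig's.
- place_4 (a point): Centre of a slat properly seated in place 4 of the jig (jig frame: x 0, y 60 mm, 42 mm above the bench). The place may be empty or already hold a slat. The point's axes are the jig's.
- place_5 (a point): Centre of a slat properly seated in place 5 of the jig (jig frame: x 0, y 120 mm, 42 mm above the bench). The place may be empty or already hold a slat. The point's axes are the jig's.
- laid_1: A pine slat already lying in one of the jig's places, 200 x 30 x 12 mm (x, y, z); origin at its centre. About 45 g.
- laid_2: A pine slat already lying in one of the jig's places, 200 x 30 x 12 mm (x, y, z); origin at its centre. About 45 g.
- laid_3: A pine slat already lying in one of the jig's places, 200 x 30 x 12 mm (x, y, z); origin at its centre. About 45 g.
- spare_1: Spare pine slat, 200 x 30 x 12 mm (length x, width y, thickness z), origin at its centre; lies flat across the two bearers, centre 26 mm above the bench. About 45 g, rigid, the same either way round.
- spare_2: Spare pine slat, 200 x 30 x 12 mm (length x, width y, thickness z), origin at its centre; lies flat across the two bearers, centre 26 mm above the bench. About 45 g, rigid, the same either way round.
- spare_3: Spare pine slat, 200 x 30 x 12 mm (length x, width y, thickness z), origin at its centre; lies flat across the two bearers, centre 26 mm above the bench. About 45 g, rigid, the same either way round.
- offcut: Too-short pine offcut, 150 x 30 x 12 mm, origin at its centre; lies on the bearers among the spares.
- bearers: Two fixed dark wooden bearers, each 20 x 290 x 20 mm along y, at x = -60 and +60 of this origin (bench level); the spares and the offcut lie on them along x, about 66 mm apart.
- hammer: Hammer, 280 mm, lying on the bench to the left of the jig; bystander.
- glue: Yellow glue bottle, 60 mm diameter, 140 mm tall, origin at its foot; bystander to the right of the bearers.
- cutters: Red-handled wire cutters, 130 mm, lying beyond the bearers; bystander.
- tape_measure: Orange tape measure, 66 x 34 x 60 mm; bystander to the left.
Not all that is in view belongs to the job. Leave any black or red look-alike of the laid_1 alone.

How it is judged:
On the way:
1. a spare slat lies seated in one of the empty places ((distance between any of spare_1, spare_2, spare_3 and place_1 below 0.005 m or distance between any of spare_1, spare_2, spare_3 and place_2 below 0.005 m or distance between any of spare_1, spare_2, spare_3 and place_3 below 0.005 m or distance between any of spare_1, spare_2, spare_3 and place_4 below 0.005 m or distance between any of spare_1, spare_2, spare_3 and place_5 below 0.005 m) and contact force between the fingers and spare_1 below 0.1 N and contact force between the fingers and spare_2 below 0.1 N and contact force between the fingers and spare_3 below 0.1 N), for 0.2 s.
At the end, for the whole second after the job is handed in: Each of the five places holds a 200 mm slat: its centre within 5 mm of the place's point, all slats flat within 0.05 rad, at rest and released by the fingers; one spare still within 40 mm of where it started (distance between any of laid_1, laid_2, laid_3, spare_1, spare_2, spare_3 and place_1 below 0.005 m and distance between any of laid_1, laid_2, laid_3, spare_1, spare_2, spare_3 and place_2 below 0.005 m and distance between any of laid_1, laid_2, laid_3, spare_1, spare_2, spare_3 and place_3 below 0.005 m and distance between any of laid_1, laid_2, laid_3, spare_1, spare_2, spare_3 and place_4 below 0.005 m and distance between any of laid_1, laid_2, laid_3, spare_1, spare_2, spare_3 and place_5 below 0.005 m and angle between the z axis of each of laid_1, laid_2, laid_3, spare_1, spare_2, spare_3 and the z axis of jig, either way round below 0.05 rad and linear speed of each of laid_1, laid_2, laid_3, spare_1, spare_2, spare_3 below 0.02 m/s and contact force between the fingers and spare_1 below 0.1 N and contact force between the fingers and spare_2 below 0.1 N and contact force between the fingers and spare_3 below 0.1 N and distance of any of spare_1, spare_2, spare_3 from where it was at the start of the episode below 0.04 m); the robot touches nothing.
It fails at once if a slat already laid in the jig is shifted by more than 10 mm (distance of any of laid_1, laid_2, laid_3 from where it was at the start of the episode above 0.01 m).
It fails at once if the short offcut is shifted by more than 30 mm (distance of offcut from where it was at the start of the episode above 0.03 m).
It fails at once if a bystander (hammer, glue, cutters, tape measure) is shifted by more than 30 mm (distance of any of hammer, glue, cutters, tape_measure from where it was at the start of the episode above 0.03 m).
It fails at once if a spare slat is rammed into the jig with more than 100 N (contact force between any of spare_1, spare_2, spare_3 and jig above 100 N).
It also fails if it takes over 58 s, if anything falls off the work surface, if the arm or the gripper's body presses on something with over 40 N, if the wrist force passes 120 N, or if a joint passes its speed limit or range.

## Working session

There is one attempt and no reset: what is moved stays moved. The work goes in short steps, Python scripts to look and compute and a shell command to move; the robot and the scene stay as the last step left them, time stands still between calls to the robot, and variables do not carry over. Pictures are saved under pics/ and viewed, and the job is handed in when it is done.

```bash
ls; mkdir -p pics; python3 - <<'E'
from cell import arm, optics
import cv2
print(arm.observe())
for n in ("scene","top"):
    im=optics.get_image(n); cv2.imwrite(f"pics/{n}0.png",im[:,:,::-1])
    print(n,optics.camera_info(n))
E
```

```text
pics
{'clock': 0.0, 'joints': array([ 1.24039798,  0.43521522,  0.02502485,  1.57410299, -0.01161053,
        1.134007  , -0.07513082]), 'dq': array([ 0.00165708, -0.00032522,  0.00131809, -0.00179644,  0.00094068,
       -0.00052867, -0.00107348]), 'joint_efforts': array([ 3.02620974e-04, -6.67857242e+01,  9.84650105e-01, -3.14455891e+01,
       -6.07008906e-02,  4.32223734e-02,  1.28310089e-04]), 'position': array([ 0.1409416 , -0.60835442,  0.21644814]), 'ee_rot': array([-3.11972231e+00, -3.56637856e-01,  5.25122515e-04]), 'force': array([0.15926259, 0.19319258, 0.27296808]), 'ft_torque': array([ 0.03422575, -0.01500318,  0.0146335 ]), 'width': 0.9991374146472182}
scene {'fx': 403.96406031698587, 'fy': 403.96406031698587, 'cx': 318.4311360760545, 'cy': 202.8945936526801, 'R': array([[-6.28640085e-01,  7.77696360e-01,  1.21896934e-04],
       [ 5.61308075e-01,  4.53834088e-01, -6.92075043e-01],
       [-5.38279563e-01, -4.34997692e-01, -7.21825547e-01]]), 't': array([ 0.31581487, -0.23064122,  1.61617609])}
top {'fx': 479.9203477404452, 'fy': 479.9203477404452, 'cx': 326.16143365378406, 'cy': 198.5082332864193, 'R': array([[-0.01340588, -0.99976969,  0.01675839],
       [-0.99782927,  0.01229541, -0.06469595],
       [ 0.064475  , -0.01758932, -0.9977643 ]]), 't': array([-0.0242555 ,  0.47327245,  1.45903575])}
```

View pics/scene0.png

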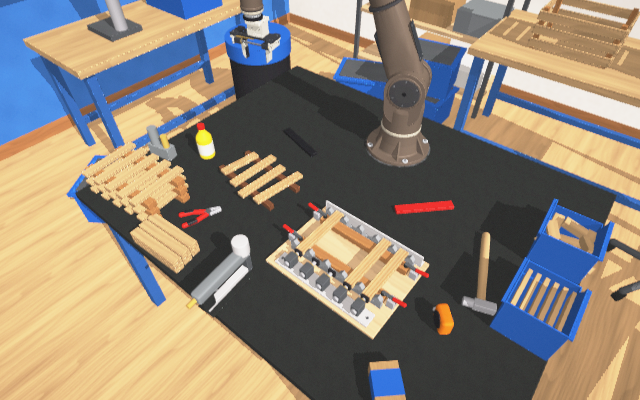

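View pics/top0.png

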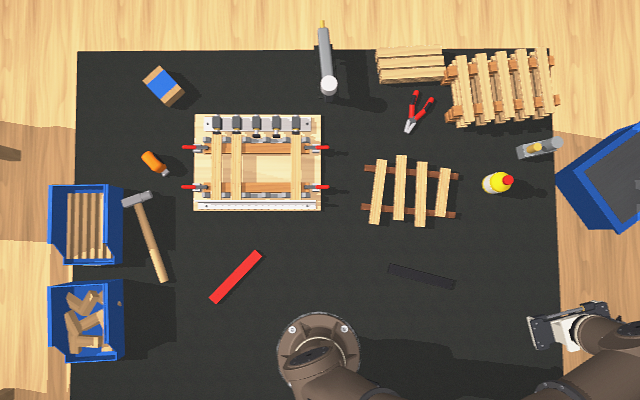

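The top view shows the jig at columns 194–322. Slats are laid at columns 218, 236 and 295, and the places at about 256 and 276 look empty. On the bearers there are four pieces, at columns 376, 400, 421 and 443, and the last looks like the offcut. Next I'll measure.

```bash
cat > h.py <<'E'
import numpy as np, cv2
from cell import arm, optics
def ray(cam,uv,z):
    c=optics.camera_info(cam); R=np.array(c['R']);t=np.array(c['t'])
    o=-R.T@t; d=R.T@np.array([(uv[0]-c['cx'])/c['fx'],(uv[1]-c['cy'])/c['fy'],1])
    return o+d*(z-o[2])/d[2]
def proj(cam,X):
    c=optics.camera_info(cam); p=np.array(c['R'])@X+c['t']
    return np.array([c['fx']*p[0]/p[2]+c['cx'],c['fy']*p[1]/p[2]+c['cy']])
E
python3 - <<'E'
from h import *
im=optics.get_image("top"); im2=optics.get_image("scene")
for th,z in [("jig",0),("battens",.036),("fence",.06),("combs",.059),("stops",.041),("place_1",.042),("place_3",.042),("spare_1",.026),("offcut",.026),("laid_1",.042),("bearers",0)]:
  for cam in ("top","scene"):
    for r in optics.pinpoint(cam,th)[:7]:
        print(th,cam,round(r['score'],2),np.round(r['location'],1),np.round(ray(cam,r['location'],z),4))
a=cv2.resize(im[100:225,185:335],None,fx=5,fy=5,interpolation=cv2.INTER_CUBIC)
b=cv2.resize(im[140:240,345:475],None,fx=6,fy=6,interpolation=cv2.INTER_CUBIC)
cv2.imwrite("pics/a.png",a[...,::-1][:600]);cv2.imwrite("pics/b.png",b[...,::-1])
E
```

```text
jig top 0.91 [256.  171.7] [0.5601 0.1864 0.    ]
jig top 0.29 [151.4 238.1] [0.3588 0.5075 0.    ]
jig scene 0.89 [350.2 260.4] [0.5746 0.1825 0.    ]
battens top 0.63 [256.7 166.7] [0.5709 0.1796 0.036 ]
battens scene 0.82 [353.8 251.6] [0.5642 0.1857 0.036 ]
fence top 0.75 [254.8 200.3] [0.4673 0.1826 0.06  ]
fence top 0.66 [253.6 136.6] [0.6586 0.1854 0.06  ]
fence scene 0.9 [371.4 225.9] [0.4656 0.18   0.06  ]
fence scene 0.58 [335.6 239.3] [0.5768 0.1261 0.06  ]
combs top 0.93 [252.1 165.1] [0.5728 0.1904 0.059 ]
combs scene 0.57 [354.3 247.6] [0.5663 0.1872 0.059 ]
stops top 0.84 [255.9 133.8] [0.6709 0.181  0.041 ]
stops scene 0.67 [332.2 271.3] [0.663  0.1803 0.041 ]
stops scene 0.49 [440.2 326.1] [0.6216 0.4977 0.041 ]
stops scene 0.45 [265.2 179.5] [ 0.5066 -0.2367  0.041 ]
place_1 top 0.85 [256.8 168.5] [0.5647 0.1785 0.042 ]
place_1 top 0.67 [297.7 168.6] [0.563  0.0551 0.042 ]
place_1 top 0.66 [215.1 163.2] [0.5822 0.3041 0.042 ]
place_1 top 0.64 [235.1 169.6] [0.5621 0.2439 0.042 ]
place_1 top 0.58 [274.2 171.1] [0.5562 0.1261 0.042 ]
place_1 top 0.57 [216.7 164.5] [0.
[... 1553 characters left out ...]
442.4 188.3] [ 0.4992 -0.3871  0.026 ]
offcut scene 0.88 [238.2 160. ] [ 0.4823 -0.4026  0.026 ]
laid_1 top 0.86 [297.2 167.2] [0.5673 0.0565 0.042 ]
laid_1 top 0.83 [235.8 277.2] [0.2399 0.2422 0.042 ]
laid_1 top 0.68 [217.1 163.9] [0.58   0.2981 0.042 ]
laid_1 top 0.66 [237.6 168.8] [0.5644 0.2364 0.042 ]
laid_1 top 0.6 [420.3 281.9] [ 0.2176 -0.3083  0.042 ]
laid_1 scene 0.91 [384.4 272.2] [0.5727 0.2979 0.042 ]
laid_1 scene 0.88 [321.1 231.5] [0.5687 0.0642 0.042 ]
laid_1 scene 0.78 [299.  140.2] [ 0.2633 -0.2904  0.042 ]
laid_1 scene 0.75 [370.2 264.9] [0.5772 0.2525 0.042 ]
laid_1 scene 0.71 [427.  206.2] [0.2659 0.2673 0.042 ]
bearers scene 0.83 [258.8 182.9] [ 0.5049 -0.2759  0.    ]
```

View pics/a.png

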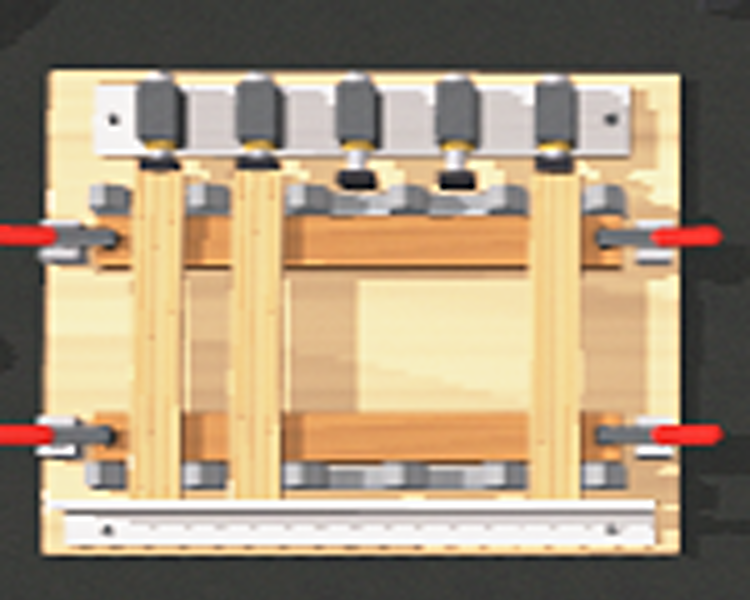

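View pics/b.png

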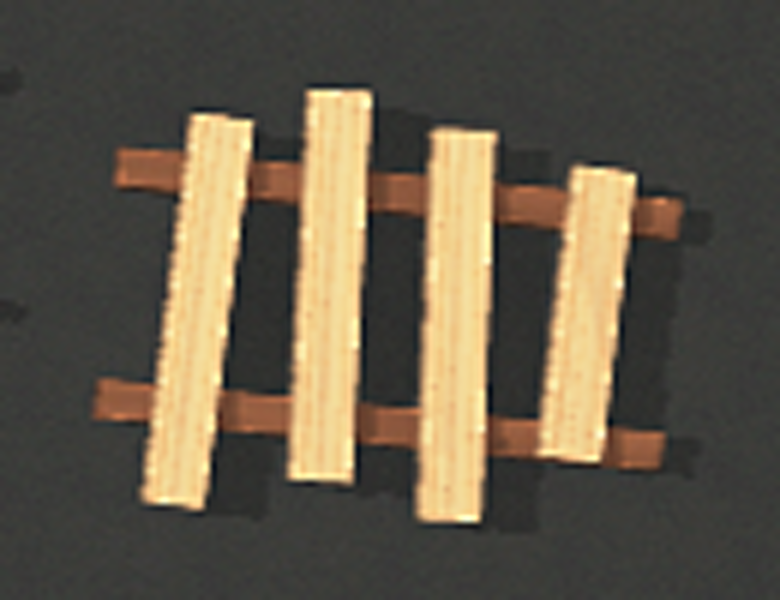

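Naming the candidates on the bearers in the enlarged crop:

| Crop u | Top-view column | Length in crop | Reading |
|---|---|---|---|
| ~200 | 378 | ~390 px | full spare |
| ~330 | 400 | ~390 px | full spare |
| ~457 | 421 | ~390 px | full spare |
| ~588 | 443 | ~290 px | offcut |

In the jig crop, the middle place (u≈356) and the one to its right (u≈457) have free pads and no slat, so places 3 and 2 are empty. The network also boxed red and black look-alikes, which I'm ignoring. Next I'll fit exact poses.

```bash
python3 - <<'E'
from h import *
from scipy.optimize import least_squares
T=cv2.imread("pics/top0.png");S=cv2.imread("pics/scene0.png")
def mask(I,x0,x1,y0,y1,f=8):
    c=cv2.resize(I[y0:y1,x0:x1],None,fx=f,fy=f,interpolation=cv2.INTER_CUBIC)
    hsv=cv2.cvtColor(c,cv2.COLOR_BGR2HSV)
    return c,hsv
# spares top
f=8
for cam,I,(x0,x1,y0,y1) in (("top",T,(345,475,140,240)),("scene",S,(210,310,140,215))):
    c,h=mask(I,x0,x1,y0,y1)
    m=((h[...,2]>150)&(h[...,0]<35)).astype(np.uint8)
    cs,_=cv2.findContours(m,cv2.RETR_EXTERNAL,cv2.CHAIN_APPROX_NONE)
    for k in cs:
        if cv2.contourArea(k)<3000: continue
        if cam=="top":
            b=cv2.boxPoints(cv2.minAreaRect(k))
            W=np.array([ray(cam,((p+.5)/f-.5)+[x0,y0],.032)[:2] for p in b])
            ce=W.mean(0); e=[W[1]-W[0],W[2]-W[1]]; L=max(e,key=np.linalg.norm); s=min(e,key=np.linalg.norm)
            if L[0]<0:L=-L
            print(cam,ce.round(4),np.linalg.norm(L).round(4),np.linalg.norm(s).round(4),np.degrees(np.arctan2(L[1],L[0])).round(2))
# board
for cam,I,(x0,x1,y0,y1) in (("top",T,(180,340,100,225)),("scene",S,(255,440,195,345))):
    c,h=mask(I,x0,x1,y0,y1,4)
    m=((h[...,2]>110)).astype(np.uint8)
    m=cv2.morphologyEx(m,cv2.MORPH_OPEN,np.ones((41,41)))
    k=max(cv2.findContours(m,cv2.RETR_EXTERNAL,cv2.CHAIN_APPROX_NONE)[0],key=cv2.contourArea)
    b=cv2.approxPolyDP(k,20,True)[:,0]
    P=((b+.5)/4-.5)+[x0,y0]
    print(cam,P.round(1).tolist()); print([ray(cam,p,.012)[:2].round(4).tolist() for p in P])
c=cv2.resize(S[195:345,255:445],None,fx=4,fy=4,interpolation=cv2.INTER_CUBIC);cv2.imwrite("pics/c.png",c)
E
```

```text
top [ 0.489  -0.3734] 0.1507 0.0635 -6.45
top [ 0.4839 -0.308 ] 0.2004 0.0553 -3.45
top [ 0.4943 -0.176 ] 0.2014 0.0609 -10.2
top [ 0.5054 -0.2418] 0.2004 0.059 -4.21
top [[194.4, 113.9], [193.9, 144.6], [210.6, 138.6], [209.9, 153.4], [193.6, 152.4], [193.1, 183.6], [208.1, 186.1], [209.6, 201.6], [220.9, 201.6], [220.9, 191.6], [229.1, 191.9], [240.4, 210.6], [306.6, 210.4], [300.9, 191.9], [304.1, 184.9], [320.4, 187.1], [320.4, 152.4], [301.1, 153.6], [301.1, 140.6], [320.4, 145.9], [320.4, 114.4], [307.9, 114.1], [307.9, 123.9], [291.6, 134.1], [291.9, 114.1], [280.6, 114.1], [279.6, 137.4], [272.4, 137.6], [271.9, 113.9], [260.9, 113.6], [260.9, 137.4], [252.1, 137.6], [252.6, 113.6], [241.6, 113.6], [240.6, 133.4], [224.9, 141.6], [224.6, 133.9], [212.4, 133.6], [206.4, 113.4]]
[[0.7412, 0.3748], [0.6449, 0.3759], [0.6631, 0.3244], [0.6171, 0.3266], [0.6208, 0.3766], [0.524, 0.3777], [0.5157, 0.3318], [0.468, 0.3271], [0.4675, 0.2927], [0.4983, 0.2927], [0.4972, 0.2675], [0.4392, 0.2331], [0.4374, 0.0301], [0.4946, 0.0472], [0.5161, 0.037], [0.5085, -0.013], [0.6166, -0.0144],
[... 790 characters left out ...]
6, 246.9], [390.1, 236.6], [373.4, 236.6], [372.6, 226.4], [357.6, 227.4], [357.4, 217.4], [342.4, 217.9], [341.6, 208.1]]
[[0.4472, -0.0099], [0.4951, 0.0246], [0.5147, -0.0137], [0.5737, -0.0142], [0.6416, 0.0492], [0.6272, 0.1895], [0.6543, 0.2106], [0.6288, 0.2515], [0.6573, 0.2723], [0.6086, 0.3503], [0.6498, 0.2993], [0.7077, 0.3198], [0.7207, 0.3027], [0.6962, 0.2692], [0.7222, 0.2396], [0.7473, 0.2662], [0.7311, 0.3768], [0.5021, 0.3719], [0.4885, 0.3873], [0.4303, 0.3496], [0.4494, 0.3157], [0.4909, 0.3539], [0.5009, 0.326], [0.4293, 0.2935], [0.4622, 0.2543], [0.4284, 0.2315], [0.4617, 0.1903], [0.4276, 0.1648], [0.4616, 0.1296], [0.4267, 0.104], [0.4596, 0.0669], [0.4258, 0.0387]]
```

View pics/c.png

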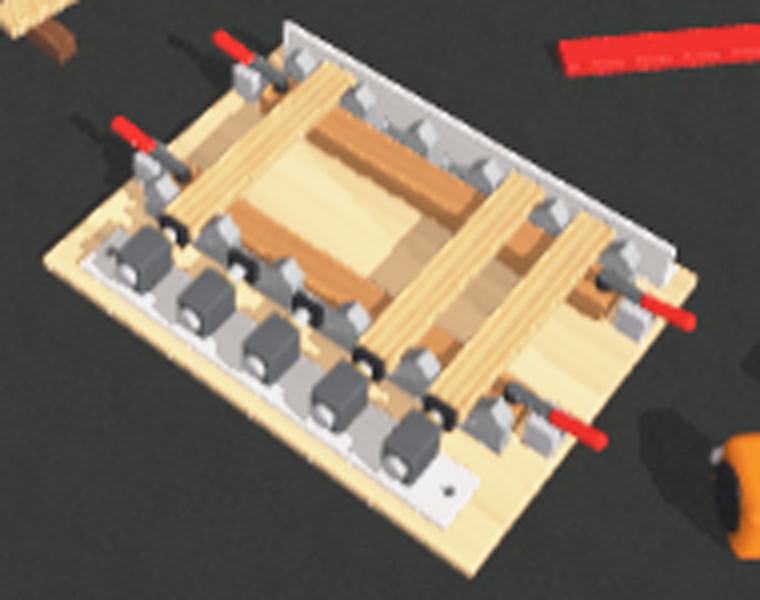

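```bash
cat > fit.py <<'E'
from h import *
from scipy.optimize import least_squares
T=cv2.imread("pics/top0.png");f=8;x0,y0=345,140
c=cv2.resize(T[140:240,345:475],None,fx=f,fy=f,interpolation=cv2.INTER_CUBIC)
m=(c[...,1]>150).astype(np.uint8)
for k in cv2.findContours(m,cv2.RETR_EXTERNAL,cv2.CHAIN_APPROX_NONE)[0]:
    if cv2.contourArea(k)<3000: continue
    b=cv2.boxPoints(cv2.minAreaRect(k))
    W=np.array([ray("top",((p+.5)/f-.5)+[x0,y0],.032)[:2] for p in b])
    ce=W.mean(0); e=[W[1]-W[0],W[2]-W[1]]; L=max(e,key=np.linalg.norm); s=min(e,key=np.linalg.norm)
    if L[0]<0:L=-L
    print("slat",ce.round(4),np.linalg.norm(L).round(4),np.linalg.norm(s).round(4),np.degrees(np.arctan2(L[1],L[0])).round(2))
A=lambda u,v:((u+.5)/5-.5+185,(v+.5)/5-.5+100)
C=lambda u,v:((u+.5)/4-.5+255,(v+.5)/4-.5+195)
top=[(A(49,70),(.17,.195,.012)),(A(681,73),(.17,-.195,.012)),(A(681,553),(-.13,-.195,.012)),(A(42,553),(-.13,.195,.012)),
 # pads' faces, top edge z=.052 at free, face centre
 (A(357,188),(.092,0,.052)),(A(457,188),(.092,-.06,.052)),
 (A(400,268),(.045,None,.036)),(A(400,412),(-.045,None,.036)),(A(400,461),(-.075,None,.036)),(A(430,215),(.075,None,.036)),
 # slat ends on fence, top
 (A(157,497),(-.1,.12,.048)),(A(257,497),(-.1,.06,.048)),(A(555,497),(-.1,-.12,.048)),
 (A(161,172),(.1,.12,.048)),(A(259,172),(.1,.06,.048)),(A(557,172),(.1,-.12,.048))]
sc=[(C(472,568),(.17,.195,.012)),(C(45,260),(.17,-.195,.012)),(C(697,274),(-.13,.195,.012)),
 (C(340,72),(-.1,-.12,.048)),(C(527,183),(-.1,.06,.048)),(C(597,223),(-.1,.12,.048)),
 (C(179,220),(.1,-.12,.048)),(C(372,348),(.1,.06,.048)),(C(443,397),(.1,.12,.048))]
def fit(sets):
    def r(p):
        out=[]
        for cam,S in sets:
            for uv,(x,y,z) in S:
                q=ray(cam,uv,z)[:2]-p[:2]; co,s=np.cos(p[2]),np.sin(p[2])
                l=np.array([co*q[0]+s*q[1],-s*q[0]+co*q[1]])
                out.append(l[0]-x); out.append(0 if y is None else l[1]-y)
        return np.array(out)*1000
    o=least_squares(r,[.56,.18,0],loss='soft_l1')
    print((o.x[:2]*1000).round(1),np.degrees(o.x[2]).round(2)); print(r(o.x).reshape(-1,2).round(1).tolist())
fit([("top",top)]);fit([("scene",sc)]);fit([("top",top),("scene",sc)])
E
python3 fit.py
```

```text
slat [ 0.4881 -0.3853] 0.15 0.0337 -8.58
slat [ 0.4831 -0.3185] 0.1995 0.0333 -3.54
slat [ 0.4924 -0.1871] 0.2002 0.0328 -8.44
slat [ 0.5045 -0.2545] 0.1998 0.0328 -4.22
[569.4 180.1] -0.73
[[0.2, 1.8], [-0.4, -0.2], [0.4, -0.2], [0.5, 0.9], [-3.0, 0.3], [-2.9, 0.1], [-2.0, 0.0], [-0.0, 0.0], [0.2, 0.0], [0.6, 0.0], [2.5, -1.4], [2.6, -1.0], [2.6, 0.6], [-0.8, -1.0], [-0.6, 0.0], [-0.2, 0.1]]
[570.4 181. ] -0.51
[[-1.2, -1.2], [0.5, 3.7], [0.3, -1.7], [4.3, 2.5], [4.8, 0.5], [3.8, 0.9], [-2.0, 0.6], [-3.9, -3.1], [-3.3, -2.9]]
[569.5 180.3] -0.7
[[0.2, 1.5], [-0.6, -0.5], [0.2, -0.3], [0.4, 0.8], [-3.2, 0.1], [-3.1, -0.1], [-2.2, 0.0], [-0.2, 0.0], [0.0, 0.0], [0.4, 0.0], [2.5, -1.5], [2.5, -1.2], [2.4, 0.5], [-0.9, -1.3], [-0.7, -0.3], [-0.4, -0.2], [-0.9, 0.1], [2.0, 4.9], [0.6, -1.4], [5.6, 3.0], [5.5, 0.9], [4.3, 1.3], [-0.7, 1.7], [-3.2, -2.0], [-2.8, -1.9]]
```

```bash
cat > go.py <<'E'
import sys
from h import *
from scipy.spatial.transform import Rotation as Ro
def pose(yaw,tilt):  # deg; tilt>0 = far end down
    return Ro.from_euler('z',yaw,degrees=True)*Ro.from_euler('x',180,degrees=True)*Ro.from_euler('y',-tilt,degrees=True)
def st():
    s=arm.observe(); return s
def rel(gx,gy,gz,yaw,tilt):
    """target of grasp point (5 mm behind TCP), mm"""
    s=st(); R=Ro.from_rotvec(s['ee_rot']); Rt=pose(yaw,tilt)
    p=np.array(s['position'])*1000
    tcp=np.array([gx,gy,gz])+Rt.apply([0,0,5])
    rot=np.degrees((R.inv()*Rt).as_rotvec())
    e=R.as_matrix()
    print("t",round(s['clock'],2),"tcp",p.round(1),"grasp",(p-R.apply([0,0,5])).round(1),"yaw",np.degrees(np.arctan2(e[1,0],e[0,0])).round(2),"tilt",np.degrees(np.arcsin(-e[2,0])).round(2),"F",s['force'].round(1),"w",round(s['width']*91.8,1))
    print("rot tool deg",rot.round(2),"shift now-axes",R.inv().apply(tcp-p).round(1),"shift target-axes",Rt.inv().apply(tcp-p).round(1))
if __name__=="__main__": rel(*map(float,sys.argv[1:6]))
E
python3 go.py 492.4 -187.1 120 -8.44 0
```

```text
t 1.3 tcp [ 141.1 -608.9  217.2] grasp [ 141.1 -608.9  222.2] yaw 13.04 tilt -0.0 F [-0.1 -0.4 -0.7] w 91.7
rot tool deg [ 0.   -0.   21.48] shift now-axes [ 437.4 -331.6  102.2] shift target-axes [ 285.6 -468.8  102.2]
```

```bash
python3 -m creep '[{"translation":[0,0,0],"rot":[0,0,7.16],"jaw":0.05},{"translation":[0,0,0],"rot":[0,0,7.16],"jaw":0.05},{"translation":[0,0,0],"rot":[0,0,7.16],"jaw":0.05},{"translation":[0.0204,-0.0335,0.003],"rot":[0,0,0],"jaw":0.05},{"translation":[0.0204,-0.0335,0.003],"rot":[0,0,0],"jaw":0.05},{"translation":[0.0204,-0.0335,0.003],"rot":[0,0,0],"jaw":0.05},{"translation":[0.0204,-0.0335,0.003],"rot":[0,0,0],"jaw":0.05},{"translation":[0.0204,-0.0335,0.003],"rot":[0,0,0],"jaw":0.05},{"translation":[0.0204,-0.0335,0.003],"rot":[0,0,0],"jaw":0.05},{"translation":[0.0204,-0.0335,0.003],"rot":[0,0,0],"jaw":0.05},{"translation":[0.0204,-0.0335,0.003],"rot":[0,0,0],"jaw":0.05},{"translation":[0.0204,-0.0335,0.003],"rot":[0,0,0],"jaw":0.05}]'; python3 go.py 492.4 -187.1 120 -8.44 0
```

```text
clock: 2.3
position: [0.3679, -0.336, 0.1904]
ee_rot: [3.133, -0.231, 0.001]
force: [0.0, -0.3, -0.0]
width: 0.545
t 2.3 tcp [ 367.9 -336.   190.4] grasp [ 367.9 -336.   195.4] yaw -8.44 tilt -0.04 F [ 0.  -0.3 -0. ] w 50.0
rot tool deg [ 0.03 -0.04 -0.  ] shift now-axes [ 101.2 -165.6   75.4] shift target-axes [ 101.3 -165.6   75.4]
```

```bash
python3 -m creep '[{"translation":[0.0202,-0.0331,0.015],"rot":[0,0,0],"jaw":0.05},{"translation":[0.0202,-0.0331,0.015],"rot":[0,0,0],"jaw":0.05},{"translation":[0.0202,-0.0331,0.015],"rot":[0,0,0],"jaw":0.05},{"translation":[0.0202,-0.0331,0.015],"rot":[0,0,0],"jaw":0.05},{"translation":[0.0202,-0.0331,0.015],"rot":[0,0,0],"jaw":0.05},{"translation":[0,0,0],"rot":[0,0,0],"jaw":0.05},{"translation":[0,0,0],"rot":[0,0,0],"jaw":0.05}]'; python3 go.py 492.4 -187.1 26 -8.44 0
python3 - <<'E'
from h import *
a=optics.get_image("top");b=optics.get_image("scene")
o=np.hstack([cv2.resize(a[130:250,340:480],None,fx=3,fy=3),cv2.resize(b[120:240,220:340],None,fx=3,fy=3)])
cv2.imwrite("pics/d.png",o[...,::-1])
E
```

```text
clock: 2.88
position: [0.4921, -0.186, 0.1144]
ee_rot: [-3.132, 0.223, 0.002]
force: [-0.3, -0.3, 0.2]
width: 0.543
t 2.88 tcp [ 492.1 -186.   114.4] grasp [ 492.1 -186.   119.4] yaw -8.14 tilt 0.07 F [-0.3 -0.3  0.2] w 49.9
rot tool deg [-0.06  0.07  0.3 ] shift now-axes [ 0.6  1.2 93.4] shift target-axes [ 0.5  1.1 93.4]
```

View pics/d.png

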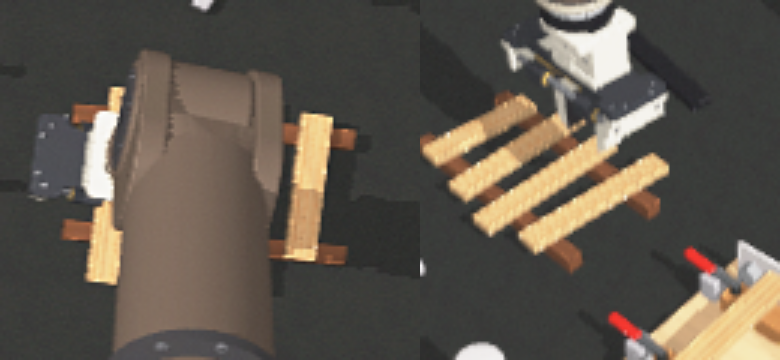

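```bash
python3 - <<'E'
from h import *
for X in ((.492,-.186+.025,.100),(.492,-.186-.025,.1),(.492,-.186,.032)):
    p=proj("scene",np.array(X)); print(p.round(1),((p-[220,120])*3+[420,0]).round())
E
```

```text
[282.9 173.9] [609. 162.]
[272.  167.7] [576. 143.]
[278.8 185.4] [597. 196.]
```

```bash
python3 - <<'E'
from h import *
b=optics.get_image("scene")
o=cv2.resize(b[115:215,235:325],None,fx=6,fy=6,interpolation=cv2.INTER_CUBIC)
from scipy.spatial.transform import Rotation as Ro
s=arm.observe();R=Ro.from_rotvec(s['ee_rot'])
for y in(.025,-.025):
  for x in (-.0095,.0095):
    p=proj("scene",s['position']+R.apply([x,y,.014])); q=((p+.5-[235,115])*6).astype(int); cv2.circle(o,tuple(map(int,q)),4,(255,0,255),-1)
cv2.imwrite("pics/e.png",o[...,::-1])
E
```

```text
(no output)
```

View pics/e.png

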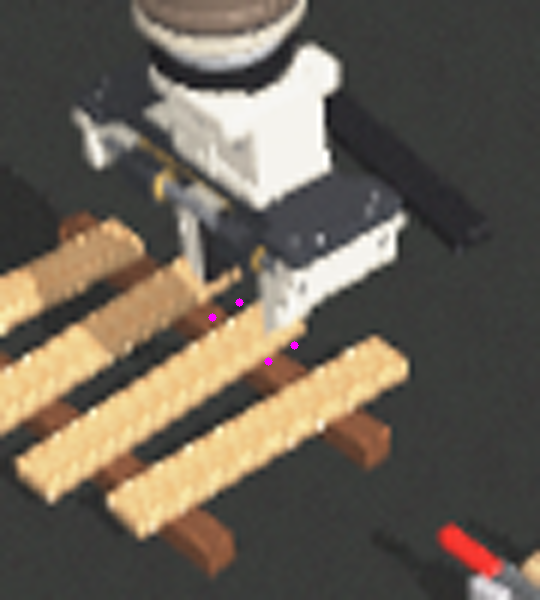

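```bash
python3 - <<'E'
from h import *
from scipy.spatial.transform import Rotation as Ro
s=arm.observe();R=Ro.from_rotvec(s['ee_rot']);print(s['position'],s['joints'].round(3))
for cam,(x0,x1,y0,y1) in (("top",(330,470,130,230)),("scene",(225,345,80,200))):
  b=optics.get_image(cam)
  o=cv2.resize(b[y0:y1,x0:x1],None,fx=5,fy=5,interpolation=cv2.INTER_CUBIC)
  def L(a,c,col):
    P=[tuple(map(int,(proj(cam,s['position']+R.apply(v))+.5-[x0,y0])*5)) for v in (a,c)]; cv2.line(o,P[0],P[1],col,1)
  for z in (-.052,):
   w,l=.0375,.095
   for a,c in (((-w,-l,z),(w,-l,z)),((w,-l,z),(w,l,z)),((w,l,z),(-w,l,z)),((-w,l,z),(-w,-l,z))): L(a,c,(255,0,255))
  for y in(.025,-.025,.044,-.044):
   L((-.0095,y,.014),(.0095,y,.014),(0,255,0)); L((.0095,y,.014),(.0095,y,-.052),(0,255,0))
  cv2.imwrite(f"pics/f_{cam}.png",o[...,::-1])
E
```

```text
[ 0.49060262 -0.19003249  0.11558707] [ 0.352  0.393 -0.11   1.928  0.059  0.823 -1.51 ]
```

View pics/f_top.png

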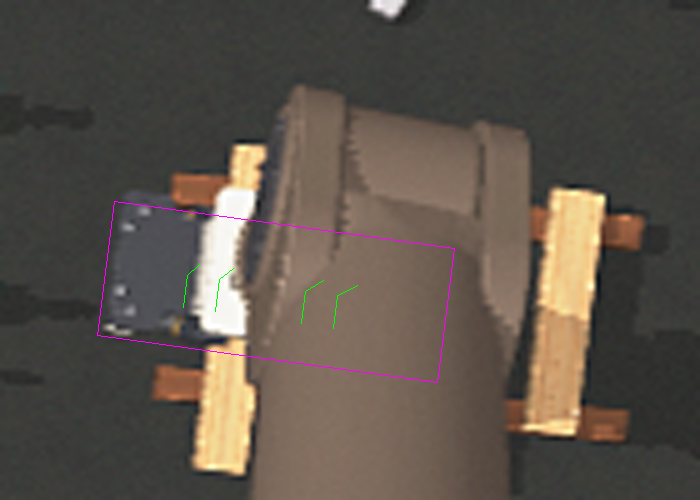

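View pics/f_scene.png

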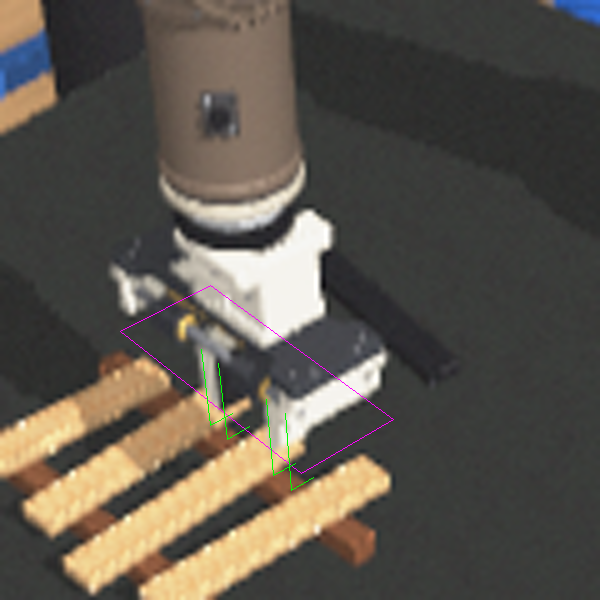

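```bash
for i in 1 2 3; do python3 -m creep '[{"translation":[0,0,0],"rot":[0,0,0],"jaw":0.05}]' | head -2; python3 go.py 492.4 -187.1 26 -8.44 0; done
```

```text
clock: 3.22
position: [0.4907, -0.19, 0.1157]
t 3.22 tcp [ 490.7 -190.   115.7] grasp [ 490.7 -190.   120.7] yaw -8.56 tilt -0.04 F [ 0.1 -0.8 -0.1] w 49.8
rot tool deg [ 0.03 -0.04 -0.12] shift now-axes [ 1.2 -3.2 94.7] shift target-axes [ 1.3 -3.1 94.7]
clock: 3.3
position: [0.4909, -0.1896, 0.1156]
t 3.3 tcp [ 490.9 -189.6  115.6] grasp [ 490.8 -189.6  120.6] yaw -8.53 tilt -0.04 F [-0.3 -0.7  0.3] w 50.2
rot tool deg [ 0.02 -0.04 -0.09] shift now-axes [ 1.1 -2.7 94.6] shift target-axes [ 1.2 -2.7 94.6]
clock: 3.38
position: [0.4909, -0.1892, 0.1155]
t 3.38 tcp [ 490.9 -189.2  115.5] grasp [ 490.9 -189.2  120.5] yaw -8.5 tilt -0.02 F [-0.8 -0.2  0.3] w 50.3
rot tool deg [ 0.01 -0.02 -0.06] shift now-axes [ 1.1 -2.4 94.5] shift target-axes [ 1.1 -2.3 94.5]
```

```bash
python3 -m creep '[{"translation":[0,0,0.016],"rot":[0,0,0],"jaw":0.05},{"translation":[0,0,0.016],"rot":[0,0,0],"jaw":0.05},{"translation":[0,0,0.016],"rot":[0,0,0],"jaw":0.05},{"translation":[0,0,0.016],"rot":[0,0,0],"jaw":0.05},{"translation":[0,0,0.013],"rot":[0,0,0],"jaw":0.05},{"translation":[0,0,0.01],"rot":[0,0,0],"jaw":0.05},{"translation":[0,0,0.006],"rot":[0,0,0],"jaw":0.05},{"translation":[0,0,0],"rot":[0,0,0],"jaw":0.05},{"translation":[0,0,0],"rot":[0,0,0],"jaw":0.05},{"translation":[0,0,0],"rot":[0,0,0],"jaw":0.05}]'; python3 go.py 492.4 -187.1 26 -8.44 0
```

```text
clock: 4.22
position: [0.4917, -0.1889, 0.0229]
ee_rot: [3.133, -0.231, 0.002]
force: [0.5, 0.0, -0.1]
width: 0.542
t 4.22 tcp [ 491.7 -188.9   22.9] grasp [ 491.6 -188.9   27.9] yaw -8.44 tilt -0.06 F [ 0.5  0.  -0.1] w 49.7
rot tool deg [ 0.01 -0.06 -0.  ] shift now-axes [ 0.5 -1.9  1.9] shift target-axes [ 0.5 -1.9  1.9]
```

Now I'll close on it, centring first by 1–2 mm.

```bash
python3 -m creep '[{"translation":[0,-0.001,0.002],"rot":[0,0,0],"jaw":0.035},{"translation":[0,0,0],"rot":[0,0,0],"jaw":0.03},{"translation":[0,0,0],"rot":[0,0,0],"jaw":0.02},{"translation":[0,0,0],"rot":[0,0,0],"jaw":0.02},{"translation":[0,0,0],"rot":[0,0,0],"jaw":0.02},{"translation":[0,0,0],"rot":[0,0,0],"jaw":0.02}]' 50; python3 go.py 492.4 -187.1 26 -8.44 0
```

```text
clock: 4.72
position: [0.4915, -0.1877, 0.0205]
ee_rot: [3.133, -0.231, 0.001]
force: [-1.1, -0.4, 3.1]
width: 0.303
t 4.72 tcp [ 491.5 -187.7   20.5] grasp [ 491.5 -187.7   25.5] yaw -8.43 tilt -0.02 F [-1.1 -0.4  3.1] w 27.8
rot tool deg [ 0.   -0.02  0.01] shift now-axes [ 0.9 -0.7 -0.5] shift target-axes [ 0.9 -0.7 -0.5]
```

```bash
python3 -m creep '[{"translation":[0,0,-0.015],"rot":[0,0,0],"jaw":0.02},{"translation":[0,0,-0.03],"rot":[0,0,0],"jaw":0.02},{"translation":[0,0,-0.035],"rot":[0,0,0],"jaw":0.02},{"translation":[0,0,-0.025],"rot":[0,0,-3.87],"jaw":0.02},{"translation":[0,0,0],"rot":[0,0,-3.87],"jaw":0.02}]'; python3 go.py 561 180.3 130 -0.7 0
```

```text
clock: 5.13
position: [0.4942, -0.1885, 0.1303]
ee_rot: [3.139, -0.015, 0.012]
force: [-0.0, -0.4, -0.7]
width: 0.301
t 5.13 tcp [ 494.2 -188.5  130.3] grasp [ 494.2 -188.5  135.3] yaw -0.53 tilt -0.43 F [-0.  -0.4 -0.7] w 27.7
rot tool deg [ 0.14 -0.43  0.16] shift now-axes [  63.3 -369.4    4.8] shift target-axes [  62.3 -369.6    5.3]
```

```bash
python3 -m creep '[{"translation":[0.003,-0.017,0],"rot":[0,0,0],"jaw":0.02},{"translation":[0.006,-0.035,0],"rot":[0,0,0],"jaw":0.02},{"translation":[0.006,-0.038,0],"rot":[0,0,0],"jaw":0.02},{"translation":[0.006,-0.038,0],"rot":[0,0,0],"jaw":0.02},{"translation":[0.006,-0.038,0],"rot":[0,0,0],"jaw":0.02},{"translation":[0.006,-0.038,0],"rot":[0,0,0],"jaw":0.02},{"translation":[0.006,-0.038,0],"rot":[0,0,0],"jaw":0.02},{"translation":[0.006,-0.038,0],"rot":[0,0,0],"jaw":0.02},{"translation":[0.006,-0.038,0],"rot":[0,0,0],"jaw":0.02},{"translation":[0.006,-0.03,0],"rot":[0,0,0],"jaw":0.02},{"translation":[0.004,-0.02,0],"rot":[0,0,0],"jaw":0.02},{"translation":[0,0,0],"rot":[0,0,0],"jaw":0.02}]'; python3 -m creep '[{"translation":[0,0,0],"rot":[0,-4,0],"jaw":0.02},{"translation":[0,0,0],"rot":[0,-4,0],"jaw":0.02},{"translation":[0,0,0],"rot":[0,-4,0],"jaw":0.02},{"translation":[0,0,0],"rot":[0,0,0],"jaw":0.02},{"translation":[0,0,0],"rot":[0,0,0],"jaw":0.02},{"translation":[0,0,0],"rot":[0,0,0],"jaw":0.02}]';python3 go.py 561 180.3 130 -0.7 12
python3 - <<'E'
from h import *
a=optics.get_image("top");b=optics.get_image("scene")
o=np.hstack([cv2.resize(a[95:225,180:340],None,fx=2.5,fy=2.5),cv2.resize(b[190:320,250:400],None,fx=2.5,fy=2.5)])
cv2.imwrite("pics/g.png",o[...,::-1])
E
```

```text
clock: 6.13
position: [0.5565, 0.186, 0.1252]
ee_rot: [-3.138, 0.009, -0.0]
force: [-0.3, 1.1, -0.2]
width: 0.303
clock: 6.63
position: [0.5563, 0.1793, 0.1249]
ee_rot: [-3.123, 0.019, 0.327]
force: [0.1, 0.4, 0.5]
width: 0.302
t 6.63 tcp [556.3 179.3 124.9] grasp [557.3 179.3 129.8] yaw -0.7 tilt 11.94 F [0.1 0.4 0.5] w 27.7
rot tool deg [ 0.01 -0.06 -0.  ] shift now-axes [ 3.5 -1.1 -1. ] shift target-axes [ 3.5 -1.1 -1. ]
```

View pics/g.png

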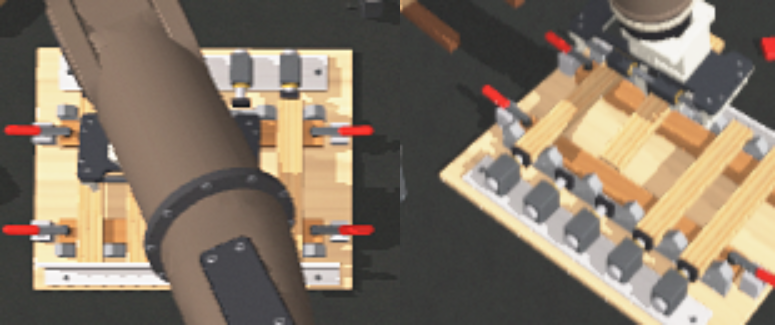

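```bash
cat > ov.py <<'E'
import sys
from h import *
from scipy.spatial.transform import Rotation as Ro
def ov(name,dx=0.0009):
  s=arm.observe();R=Ro.from_rotvec(s['ee_rot'])
  x0,x1,y0,y1=270,400,195,320
  b=optics.get_image("scene")
  o=cv2.resize(b[y0:y1,x0:x1],None,fx=4.8,fy=4.8,interpolation=cv2.INTER_CUBIC)
  P=[tuple(map(int,(proj("scene",s['position']+R.apply([x+dx,y,-.005-.006]))+.5-[x0,y0])*4.8)) for x,y in ((.1,.015),(.1,-.015),(-.1,-.015),(-.1,.015))]
  cv2.polylines(o,[np.array(P)],True,(255,0,255),1)
  P=[tuple(map(int,(proj("scene",s['position']+R.apply([x+dx,y,-.005+.006]))+.5-[x0,y0])*4.8)) for x,y in ((.1,.015),(.1,-.015))]
  cv2.polylines(o,[np.array(P)],True,(0,255,0),1)
  cv2.imwrite(f"pics/{name}.png",o[...,::-1])
if __name__=="__main__": ov(sys.argv[1],float(sys.argv[2]) if len(sys.argv)>2 else .0009)
E
python3 ov.py h1
```

```text
(no output)
```

View pics/h1.png

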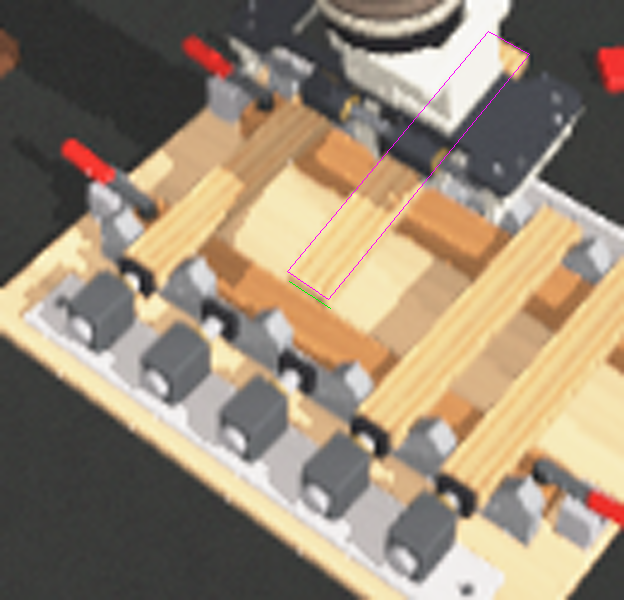

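```bash
python3 -m creep '[{"translation":[0.0012,0,0.006],"rot":[0,0,0],"jaw":0.02},{"translation":[0.002,-0.001,0.01],"rot":[0,0,0],"jaw":0.02},{"translation":[0.002,0,0.01],"rot":[0,0,0],"jaw":0.02},{"translation":[0.002,0,0.01],"rot":[0,0,0],"jaw":0.02},{"translation":[0.002,0,0.01],"rot":[0,0,0],"jaw":0.02},{"translation":[0.0008,0,0.007],"rot":[0,0,0],"jaw":0.02},{"translation":[0,0,0],"rot":[0,0,0],"jaw":0.02},{"translation":[0,0,0],"rot":[0,0,0],"jaw":0.02},{"translation":[0,0,0],"rot":[0,0,0],"jaw":0.02}]'; python3 go.py 555.6 180.3 60.8 -0.7 12; python3 ov.py h2
```

```text
clock: 7.53
position: [0.5557, 0.1807, 0.0715]
ee_rot: [-3.123, 0.019, 0.328]
force: [0.0, 0.1, -0.1]
width: 0.303
t 7.53 tcp [555.7 180.7  71.5] grasp [556.8 180.7  76.4] yaw -0.69 tilt 11.98 F [ 0.   0.1 -0.1] w 27.8
rot tool deg [-0.01 -0.02  0.01] shift now-axes [ 2.1  0.4 15.5] shift target-axes [ 2.1  0.4 15.5]
```

View pics/h2.png

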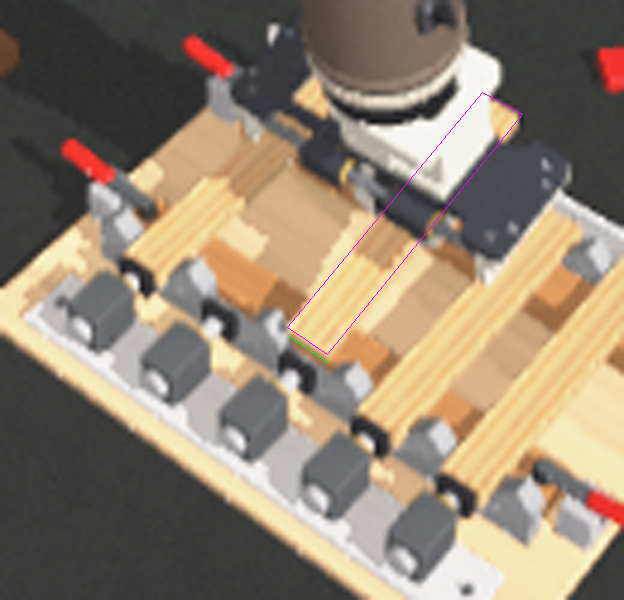

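```bash
python3 -m creep '[{"translation":[0.0005,0,0.004],"rot":[0,0,0],"jaw":0.02},{"translation":[0.0005,0,0.004],"rot":[0,0,0],"jaw":0.02},{"translation":[0.0005,0,0.004],"rot":[0,0,0],"jaw":0.02},{"translation":[0.0005,0,0.0035],"rot":[0,0,0],"jaw":0.02},{"translation":[0,0,0],"rot":[0,0,0],"jaw":0.02},{"translation":[0,0,0],"rot":[0,0,0],"jaw":0.02},{"translation":[0,0,0],"rot":[0,0,0],"jaw":0.02}]'; python3 go.py 555.6 180.3 60.8 -0.7 12
```

```text
clock: 8.17
position: [0.5543, 0.1806, 0.0557]
ee_rot: [-3.123, 0.019, 0.328]
force: [0.7, 0.3, 0.0]
width: 0.304
t 8.17 tcp [554.3 180.6  55.7] grasp [555.3 180.6  60.6] yaw -0.69 tilt 12.0 F [0.7 0.3 0. ] w 27.9
rot tool deg [0.   0.   0.01] shift now-axes [ 0.3  0.3 -0.2] shift target-axes [ 0.3  0.3 -0.2]
```

```bash
python3 -m creep '[{"translation":[0.002,0,-0.0004],"rot":[0,0,0],"jaw":0.02},{"translation":[0.002,0,-0.0004],"rot":[0,0,0],"jaw":0.02},{"translation":[0.002,0,-0.0004],"rot":[0,0,0],"jaw":0.02},{"translation":[0.002,0,-0.0004],"rot":[0,0,0],"jaw":0.02},{"translation":[0,0,0],"rot":[0,0,0],"jaw":0.02},{"translation":[0,0,0],"rot":[0,0,0],"jaw":0.02},{"translation":[0,0,0],"rot":[0,0,0],"jaw":0.02}]'; python3 go.py 563.6 180.3 60.8 -0.7 12; python3 -m creep '[{"translation":[0.002,0,-0.0004],"rot":[0,0,0],"jaw":0.02},{"translation":[0.002,0,-0.0004],"rot":[0,0,0],"jaw":0.02},{"translation":[0,0,0],"rot":[0,0,0],"jaw":0.02},{"translation":[0,0,0],"rot":[0,0,0],"jaw":0.02},{"translation":[0,0,0],"rot":[0,0,0],"jaw":0.02}]'; python3 go.py 567.6 180.3 60.8 -0.7 12
```

```text
clock: 8.75
position: [0.5616, 0.1805, 0.0555]
ee_rot: [-3.123, 0.018, 0.33]
force: [-4.8, 0.2, 0.6]
width: 0.301
t 8.75 tcp [561.6 180.5  55.5] grasp [562.7 180.5  60.3] yaw -0.68 tilt 12.08 F [-4.8  0.2  0.6] w 27.6
rot tool deg [0.02 0.08 0.02] shift now-axes [ 0.8  0.2 -0.6] shift target-axes [ 0.8  0.2 -0.6]
clock: 9.17
position: [0.5655, 0.1805, 0.0554]
ee_rot: [-3.123, 0.018, 0.331]
force: [-5.9, -0.5, 0.8]
width: 0.3
t 9.17 tcp [565.5 180.5  55.4] grasp [566.5 180.5  60.3] yaw -0.67 tilt 12.1 F [-5.9 -0.5  0.8] w 27.6
rot tool deg [0.02 0.1  0.02] shift now-axes [ 1.   0.2 -0.7] shift target-axes [ 1.   0.2 -0.7]
```

```bash
python3 -m creep '[{"translation":[0.002,0,-0.0004],"rot":[0,0,0],"jaw":0.02},{"translation":[0.002,0,-0.0004],"rot":[0,0,0],"jaw":0.02},{"translation":[0.001,0,-0.0002],"rot":[0,0,0],"jaw":0.02},{"translation":[0,0,0],"rot":[0,0,0],"jaw":0.02},{"translation":[0,0,0],"rot":[0,0,0],"jaw":0.02},{"translation":[0,0,0],"rot":[0,0,0],"jaw":0.02}]'; python3 go.py 572.6 180.3 60.8 -0.7 12; for i in 1 2; do python3 -m creep '[{"translation":[0.001,0,-0.0002],"rot":[0,0,0],"jaw":0.02},{"translation":[0,0,0],"rot":[0,0,0],"jaw":0.02},{"translation":[0,0,0],"rot":[0,0,0],"jaw":0.02}]' |grep -E "pos|force"; done
```

```text
clock: 9.67
position: [0.5699, 0.1804, 0.0552]
ee_rot: [-3.123, 0.018, 0.333]
force: [-7.2, -0.3, 0.9]
width: 0.298
t 9.67 tcp [569.9 180.4  55.2] grasp [570.9 180.4  60.1] yaw -0.66 tilt 12.18 F [-7.2 -0.3  0.9] w 27.4
rot tool deg [0.04 0.18 0.03] shift now-axes [ 1.5  0.1 -1. ] shift target-axes [ 1.5  0.1 -1. ]
position: [0.5708, 0.1804, 0.0552]
force: [-8.1, -0.7, 1.5]
position: [0.5715, 0.1804, 0.0551]
force: [-7.9, -0.7, 1.8]
```

```bash
for i in 1; do python3 -m creep '[{"translation":[0.001,0,-0.0002],"rot":[0,0,0],"jaw":0.02},{"translation":[0,0,0],"rot":[0,0,0],"jaw":0.02},{"translation":[0,0,0],"rot":[0,0,0],"jaw":0.02}]' |grep -E "pos|force"; done; python3 ov.py h3
```

```text
position: [0.5715, 0.1804, 0.055]
force: [-11.4, 0.2, 1.5]
```

View pics/h3.png

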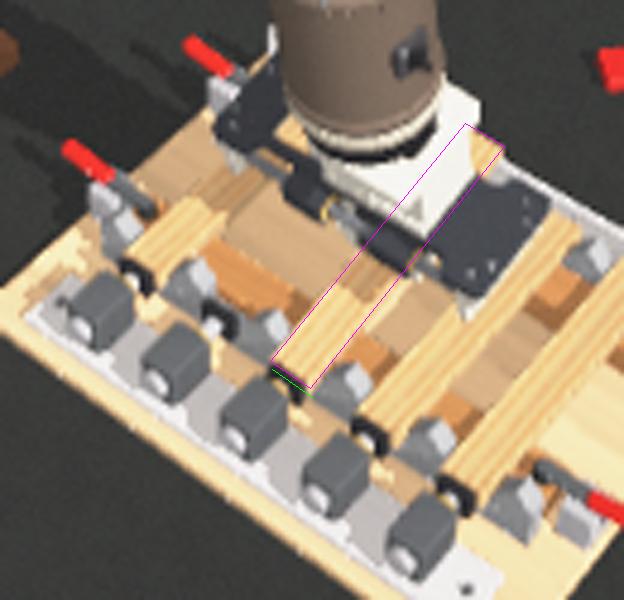

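```bash
python3 -m creep '[{"translation":[0.00034,0,0.00215],"rot":[0,1.5,0],"jaw":0.02},{"translation":[0.00028,0,0.00215],"rot":[0,1.5,0],"jaw":0.02},{"translation":[0.00022,0,0.0022],"rot":[0,1.5,0],"jaw":0.02},{"translation":[0.00017,0,0.0022],"rot":[0,1.5,0],"jaw":0.02},{"translation":[0,0,0],"rot":[0,0,0],"jaw":0.02},{"translation":[0,0,0],"rot":[0,0,0],"jaw":0.02},{"translation":[0,0,0],"rot":[0,0,0],"jaw":0.02}]'; python3 go.py 571.5 180.3 51.5 -0.7 6
```

```text
clock: 11.05
position: [0.5712, 0.1803, 0.0461]
ee_rot: [3.136, -0.017, -0.172]
force: [-9.8, -0.5, 0.4]
width: 0.3
t 11.05 tcp [571.2 180.3  46.1] grasp [571.7 180.3  51.1] yaw -0.64 tilt 6.28 F [-9.8 -0.5  0.4] w 27.6
rot tool deg [0.07 0.28 0.06] shift now-axes [-0.3  0.  -0.4] shift target-axes [-0.3  0.  -0.4]
```

```bash
python3 -m creep '[{"translation":[0.00038,0,0.0022],"rot":[0,1.5,0],"jaw":0.02},{"translation":[0.00032,0,0.0022],"rot":[0,1.5,0],"jaw":0.02},{"translation":[0.00023,0,0.0022],"rot":[0,1.5,0],"jaw":0.02},{"translation":[0,0,0],"rot":[0,0,0],"jaw":0.02},{"translation":[0,0,0],"rot":[0,0,0],"jaw":0.02},{"translation":[0,0,0],"rot":[0,0,0],"jaw":0.02}]'; python3 go.py 571.5 180.3 44.5 -0.7 1.5; python3 ov.py h4
```

```text
clock: 11.55
position: [0.5714, 0.1802, 0.0392]
ee_rot: [3.14, -0.017, -0.049]
force: [-9.3, 0.3, 0.5]
width: 0.3
t 11.55 tcp [571.4 180.2  39.2] grasp [571.6 180.2  44.2] yaw -0.64 tilt 1.8 F [-9.3  0.3  0.5] w 27.5
rot tool deg [0.08 0.3  0.06] shift now-axes [-0.  -0.1 -0.3] shift target-axes [-0.  -0.1 -0.3]
```

View pics/h4.png

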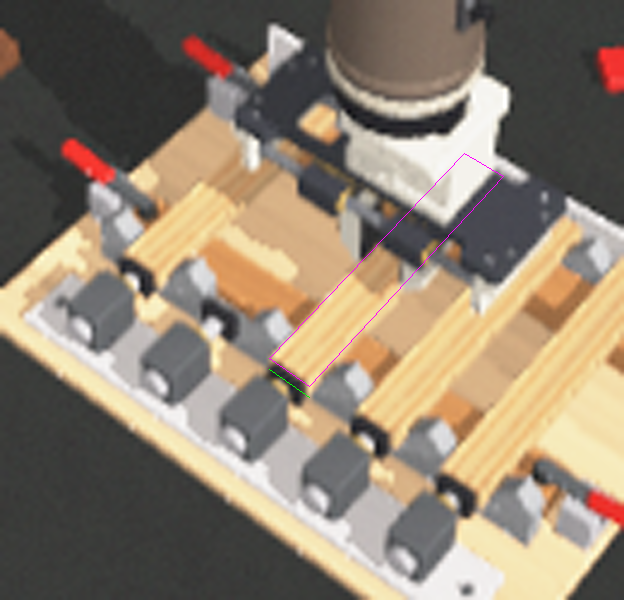

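```bash
python3 -m creep '[{"translation":[0.0001,0,0.0012],"rot":[0,0.9,0],"jaw":0.02},{"translation":[0.0001,0,0.001],"rot":[0,0.9,0],"jaw":0.02},{"translation":[0,0,0],"rot":[0,0,0],"jaw":0.02},{"translation":[0,0,0],"rot":[0,0,0],"jaw":0.02}]'; python3 go.py 571.5 180.3 42 -0.7 0;  python3 -m creep '[{"translation":[0,0,0.0008],"rot":[0,0,0],"jaw":0.02},{"translation":[0,0,0],"rot":[0,0,0],"jaw":0.02},{"translation":[0,0,0],"rot":[0,0,0],"jaw":0.02}]'; python3 go.py 571.5 180.3 42 -0.7 0
```

```text
clock: 11.93
position: [0.5716, 0.1802, 0.037]
ee_rot: [3.14, -0.017, 0.001]
force: [-8.3, 0.2, -0.1]
width: 0.304
t 11.93 tcp [571.6 180.2  37. ] grasp [571.6 180.2  42. ] yaw -0.63 tilt -0.02 F [-8.3  0.2 -0.1] w 27.9
rot tool deg [ 0.08 -0.02  0.07] shift now-axes [-0.1 -0.1  0. ] shift target-axes [-0.1 -0.1  0. ]
clock: 12.18
position: [0.5716, 0.1802, 0.0365]
ee_rot: [3.14, -0.018, 0.0]
force: [-12.0, -0.1, 3.9]
width: 0.302
t 12.18 tcp [571.6 180.2  36.5] grasp [571.6 180.3  41.5] yaw -0.64 tilt -0.0 F [-12.   -0.1   3.9] w 27.7
rot tool deg [ 0.08 -0.    0.06] shift now-axes [-0.1 -0.1 -0.5] shift target-axes [-0.1 -0.1 -0.5]
```

```bash
python3 -m creep '[{"translation":[0,0,0],"rot":[0,0,0],"jaw":0.04},{"translation":[0,0,0],"rot":[0,0,0],"jaw":0.04},{"translation":[0,0,0],"rot":[0,0,0],"jaw":0.04},{"translation":[0,0,0],"rot":[0,0,0],"jaw":0.04}]'; python3 -m creep '[{"translation":[0,0,-0.008],"rot":[0,0,0],"jaw":0.04},{"translation":[0,0,-0.015],"rot":[0,0,0],"jaw":0.04},{"translation":[0,0,-0.025],"rot":[0,0,0],"jaw":0.04},{"translation":[0,0,-0.035],"rot":[0,0,0],"jaw":0.04}]'; python3 go.py 504.5 -254.5 130 -4.2 0
```

```text
clock: 12.52
position: [0.576, 0.1804, 0.0375]
ee_rot: [-3.141, 0.02, -0.012]
force: [0.2, 0.1, 0.1]
width: 0.432
clock: 12.85
position: [0.5731, 0.1797, 0.1195]
ee_rot: [3.14, -0.019, 0.003]
force: [0.1, -0.4, -0.3]
width: 0.432
t 12.85 tcp [573.1 179.7 119.5] grasp [573.1 179.7 124.5] yaw -0.7 tilt -0.11 F [ 0.1 -0.4 -0.3] w 39.7
rot tool deg [ 0.08 -0.11  3.5 ] shift now-axes [-63.3 435.   -5. ] shift target-axes [-36.6 438.   -5.5]
```

```bash
python3 -m creep '[{"translation":[0,0.015,0],"rot":[0,0,3.5],"jaw":0.04},{"translation":[-0.003,0.035,0],"rot":[0,0,0],"jaw":0.05},{"translation":[-0.003,0.04,0],"rot":[0,0,0],"jaw":0.05},{"translation":[-0.003,0.04,0],"rot":[0,0,0],"jaw":0.05},{"translation":[-0.003,0.04,0],"rot":[0,0,0],"jaw":0.05},{"translation":[-0.003,0.04,0],"rot":[0,0,0],"jaw":0.05},{"translation":[-0.003,0.04,0],"rot":[0,0,0],"jaw":0.05},{"translation":[-0.004,0.04,0],"rot":[0,0,0],"jaw":0.05},{"translation":[-0.004,0.04,0],"rot":[0,0,0],"jaw":0.05},{"translation":[-0.004,0.04,0],"rot":[0,0,0],"jaw":0.05},{"translation":[-0.004,0.04,0],"rot":[0,0,0],"jaw":0.05},{"translation":[-0.002,0.025,0],"rot":[0,0,0],"jaw":0.05}]'; python3 -m creep '[{"translation":[0,0.003,0],"rot":[0,0,0],"jaw":0.05},{"translation":[0,0,0],"rot":[0,0,0],"jaw":0.05},{"translation":[0,0,0],"rot":[0,0,0],"jaw":0.05},{"translation":[0,0,0],"rot":[0,0,0],"jaw":0.05},{"translation":[0,0,0],"rot":[0,0,0],"jaw":0.05},{"translation":[0,0,0],"rot":[0,0,0],"jaw":0.05}]' >/dev/null;  python3 go.py 504.5 -254.5 26 -4.2 0
python3 - <<'E'
from h import *
a=optics.get_image("top");b=optics.get_image("scene")
cv2.imwrite("pics/top1.png",a[...,::-1])
o=np.hstack([cv2.resize(a[95:225,180:340],None,fx=2.5,fy=2.5),cv2.resize(b[190:320,250:400],None,fx=2.5,fy=2.5)])
cv2.imwrite("pics/i.png",o[...,::-1])
E
```

```text
clock: 13.85
position: [0.5063, -0.2563, 0.1207]
ee_rot: [3.137, -0.122, 0.01]
force: [-0.1, -1.2, -0.5]
width: 0.546
t 14.35 tcp [ 507.8 -252.4  119.9] grasp [ 507.8 -252.4  124.9] yaw -4.06 tilt -0.31 F [0.2 0.8 0.4] w 49.7
rot tool deg [-0.04 -0.31  0.14] shift now-axes [-3.7  2.4 98.9] shift target-axes [-3.1  2.3 98.9]
```

View pics/i.png

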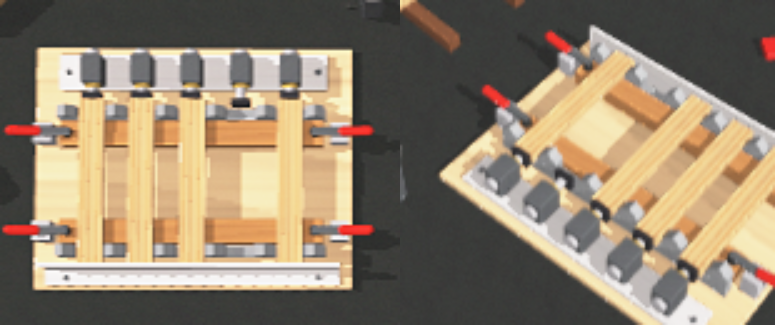

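View pics/top1.png

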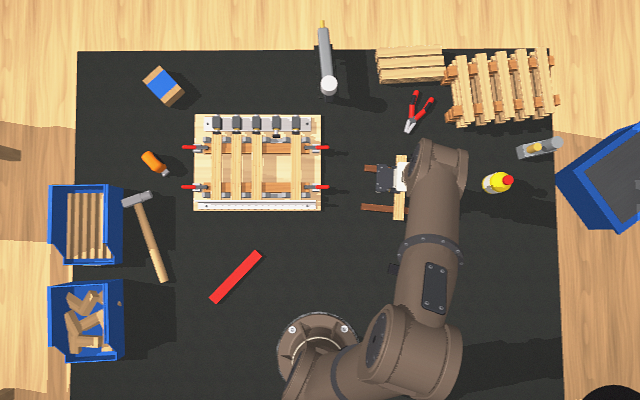

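```bash
python3 -m creep '[{"translation":[-0.003,0.001,0.016],"rot":[0,-0.3,0],"jaw":0.05},{"translation":[0,0,0.016],"rot":[0,0,0],"jaw":0.05},{"translation":[0,0,0.016],"rot":[0,0,0],"jaw":0.05},{"translation":[0,0,0.016],"rot":[0,0,0],"jaw":0.05},{"translation":[0,0,0.013],"rot":[0,0,0],"jaw":0.05},{"translation":[0,0,0],"rot":[0,0,0],"jaw":0.05},{"translation":[0,0,0],"rot":[0,0,0],"jaw":0.05},{"translation":[0,0,0],"rot":[0,0,0],"jaw":0.05}]' >/dev/null;  python3 go.py 504.5 -254.5 26 -4.2 0
```

```text
t 15.12 tcp [ 504.8 -254.6   43.5] grasp [ 504.8 -254.6   48.5] yaw -4.18 tilt -0.05 F [ 0.7 -0.1  1. ] w 49.9
rot tool deg [-0.   -0.05  0.02] shift now-axes [-0.4 -0.1 22.5] shift target-axes [-0.3 -0.1 22.5]
```

```bash
python3 -m creep '[{"translation":[0,0,0.008],"rot":[0,0,0],"jaw":0.05},{"translation":[0,0,0.008],"rot":[0,0,0],"jaw":0.05},{"translation":[0,0,0.006],"rot":[0,0,0],"jaw":0.05},{"translation":[0,0,0],"rot":[0,0,0],"jaw":0.05},{"translation":[0,0,0],"rot":[0,0,0],"jaw":0.035},{"translation":[0,0,0],"rot":[0,0,0],"jaw":0.02},{"translation":[0,0,0],"rot":[0,0,0],"jaw":0.02},{"translation":[0,0,0],"rot":[0,0,0],"jaw":0.02},{"translation":[0,0,0],"rot":[0,0,0],"jaw":0.02},{"translation":[0,0,0],"rot":[0,0,0],"jaw":0.02}]' 50;  python3 go.py 504.5 -254.5 26 -4.2 0
```

```text
clock: 15.95
position: [0.5045, -0.2548, 0.021]
ee_rot: [-3.139, 0.115, -0.001]
force: [-0.3, -0.0, 0.7]
width: 0.297
t 15.95 tcp [ 504.5 -254.8   21. ] grasp [ 504.5 -254.8   26. ] yaw -4.2 tilt -0.03 F [-0.3 -0.   0.7] w 27.2
rot tool deg [-0.   -0.03  0.  ] shift now-axes [ 0.  -0.3 -0. ] shift target-axes [ 0.  -0.3 -0. ]
```

```bash
python3 -m creep '[{"translation":[0,0,-0.015],"rot":[0,0,0],"jaw":0.02},{"translation":[0,0,-0.03],"rot":[0,0,0],"jaw":0.02},{"translation":[0,0,-0.035],"rot":[0,0,0],"jaw":0.02},{"translation":[0,0,-0.025],"rot":[0,0,-1.75],"jaw":0.02},{"translation":[0,0,0],"rot":[0,0,-1.75],"jaw":0.02}]'>/dev/null; python3 go.py 556 120.3 130 -0.7 0
```

```text
t 16.37 tcp [ 507.3 -255.8  131.2] grasp [ 507.3 -255.8  136.2] yaw -0.62 tilt -0.44 F [ 0.9 -1.7 -1.2] w 27.1
rot tool deg [ 0.17 -0.44  0.08] shift now-axes [  44.6 -376.6    5.5] shift target-axes [  44.1 -376.7    6.2]
```

```bash
python3 -m creep '[{"translation":[0.003,-0.02,0],"rot":[0,0,0],"jaw":0.02},{"translation":[0.004,-0.037,0],"rot":[0,0,0],"jaw":0.02},{"translation":[0.005,-0.038,0],"rot":[0,0,0],"jaw":0.02},{"translation":[0.005,-0.038,0],"rot":[0,0,0],"jaw":0.02},{"translation":[0.005,-0.038,0],"rot":[0,0,0],"jaw":0.02},{"translation":[0.005,-0.038,0],"rot":[0,0,0],"jaw":0.02},{"translation":[0.005,-0.038,0],"rot":[0,0,0],"jaw":0.02},{"translation":[0.005,-0.038,0],"rot":[0,0,0],"jaw":0.02},{"translation":[0.005,-0.038,0],"rot":[0,0,0],"jaw":0.02},{"translation":[0.003,-0.032,0],"rot":[0,0,0],"jaw":0.02},{"translation":[0.002,-0.021,0],"rot":[0,0,0],"jaw":0.02},{"translation":[0,0,0],"rot":[0,0,0],"jaw":0.02}]'>/dev/null; python3 -m creep '[{"translation":[0,0,0],"rot":[0,-4,0],"jaw":0.02},{"translation":[0,0,0],"rot":[0,-4,0],"jaw":0.02},{"translation":[0,0,0],"rot":[0,-4,0],"jaw":0.02},{"translation":[0,0,0],"rot":[0,0,0],"jaw":0.02},{"translation":[0,0,0],"rot":[0,0,0],"jaw":0.02},{"translation":[0,0,0],"rot":[0,0,0],"jaw":0.02},{"translation":[0,0,0],"rot":[0,0,0],"jaw":0.02},{"translation":[0,0,0],"rot":[0,0,0],"jaw":0.02}]' >/dev/null;python3 go.py 555.5 120.3 76 -0.7 12; python3 ov.py j1 0
```

```text
t 18.03 tcp [555.3 120.8 126.3] grasp [556.3 120.8 131.2] yaw -0.66 tilt 11.94 F [ 0.2 -0.2  0.1] w 27.2
rot tool deg [-0.01 -0.06  0.04] shift now-axes [10.6  0.5 54.1] shift target-axes [10.7  0.5 54.1]
```

View pics/j1.png

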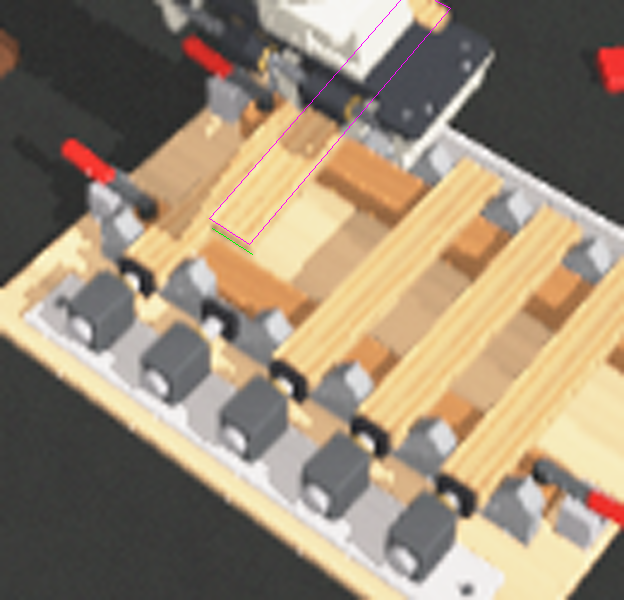

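```bash
python3 -m creep '[{"translation":[0.0012,0.0003,0.006],"rot":[0,0,0],"jaw":0.02},{"translation":[0.002,0,0.01],"rot":[0,0,0],"jaw":0.02},{"translation":[0.002,0,0.01],"rot":[0,0,0],"jaw":0.02},{"translation":[0.002,0,0.01],"rot":[0,0,0],"jaw":0.02},{"translation":[0.002,0,0.01],"rot":[0,0,0],"jaw":0.02},{"translation":[0.0015,0,0.008],"rot":[0,0,0],"jaw":0.02},{"translation":[0,0,0],"rot":[0,0,0],"jaw":0.02},{"translation":[0,0,0],"rot":[0,0,0],"jaw":0.02},{"translation":[0,0,0],"rot":[0,0,0],"jaw":0.02}]'>/dev/null; python3 go.py 555 120.3 60.8 -0.7 12; python3 ov.py j2 0
```

```text
t 18.83 tcp [555.3 120.6  71. ] grasp [556.4 120.6  75.9] yaw -0.69 tilt 11.98 F [-0.4 -0.7 -1.4] w 27.1
rot tool deg [-0.03 -0.02  0.01] shift now-axes [ 1.8  0.3 15. ] shift target-axes [ 1.8  0.3 15. ]
```

View pics/j2.png

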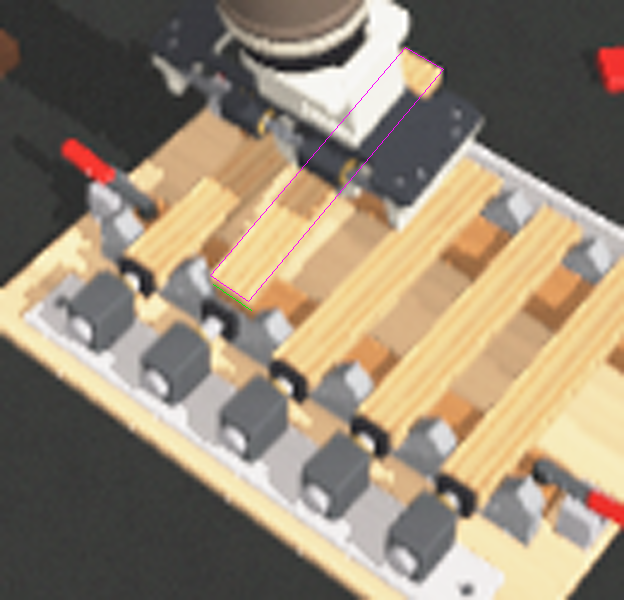

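```bash
python3 -m creep '[{"translation":[0.0005,0,0.004],"rot":[0,0,0],"jaw":0.02},{"translation":[0.0005,0,0.004],"rot":[0,0,0],"jaw":0.02},{"translation":[0.0005,0,0.004],"rot":[0,0,0],"jaw":0.02},{"translation":[0.0003,0,0.003],"rot":[0,0,0],"jaw":0.02},{"translation":[0,0,0],"rot":[0,0,0],"jaw":0.02},{"translation":[0,0,0],"rot":[0,0,0],"jaw":0.02},{"translation":[0,0,0],"rot":[0,0,0],"jaw":0.02}]'; python3 -m creep '[{"translation":[0.002,0,-0.0004],"rot":[0,0,0],"jaw":0.02},{"translation":[0.002,0,-0.0004],"rot":[0,0,0],"jaw":0.02},{"translation":[0.002,0,-0.0004],"rot":[0,0,0],"jaw":0.02},{"translation":[0.002,0,-0.0004],"rot":[0,0,0],"jaw":0.02},{"translation":[0.002,0,-0.0004],"rot":[0,0,0],"jaw":0.02},{"translation":[0,0,0],"rot":[0,0,0],"jaw":0.02},{"translation":[0,0,0],"rot":[0,0,0],"jaw":0.02},{"translation":[0,0,0],"rot":[0,0,0],"jaw":0.02}]'>/dev/null; python3 go.py 566 120.3 60.8 -0.7 12
```

```text
clock: 19.47
position: [0.5538, 0.1205, 0.0558]
ee_rot: [-3.123, 0.019, 0.328]
force: [1.3, 0.2, -0.3]
width: 0.296
t 20.13 tcp [563.1 120.4  55.5] grasp [564.2 120.4  60.3] yaw -0.67 tilt 12.08 F [-4.5  0.4  0.7] w 27.3
rot tool deg [0.   0.08 0.02] shift now-axes [ 1.7  0.  -0.8] shift target-axes [ 1.7  0.  -0.8]
```

```bash
python3 -m creep '[{"translation":[0.002,0,-0.0004],"rot":[0,0,0],"jaw":0.02},{"translation":[0.002,0,-0.0004],"rot":[0,0,0],"jaw":0.02},{"translation":[0.002,0,-0.0004],"rot":[0,0,0],"jaw":0.02},{"translation":[0,0,0],"rot":[0,0,0],"jaw":0.02},{"translation":[0,0,0],"rot":[0,0,0],"jaw":0.02},{"translation":[0,0,0],"rot":[0,0,0],"jaw":0.02}]'| grep -E "pos|force"; for i in 1 2; do python3 -m creep '[{"translation":[0.001,0,-0.0002],"rot":[0,0,0],"jaw":0.02},{"translation":[0,0,0],"rot":[0,0,0],"jaw":0.02},{"translation":[0,0,0],"rot":[0,0,0],"jaw":0.02}]' |grep -E "pos|force"; done
```

```text
position: [0.5687, 0.1203, 0.0553]
force: [-6.3, -0.4, 0.9]
position: [0.5696, 0.1203, 0.0553]
force: [-7.4, -0.0, 1.5]
position: [0.5705, 0.1203, 0.0553]
force: [-7.7, 0.3, 1.4]
```

```bash
for i in 1 2; do python3 -m creep '[{"translation":[0.001,0,-0.0002],"rot":[0,0,0],"jaw":0.02},{"translation":[0,0,0],"rot":[0,0,0],"jaw":0.02},{"translation":[0,0,0],"rot":[0,0,0],"jaw":0.02}]' |grep -E "pos|force"; done
```

```text
position: [0.5714, 0.1202, 0.0553]
force: [-7.9, 0.8, 1.6]
position: [0.5721, 0.1202, 0.0552]
force: [-8.4, -0.5, 1.3]
```

```bash
for i in 1; do python3 -m creep '[{"translation":[0.001,0,-0.0002],"rot":[0,0,0],"jaw":0.02},{"translation":[0,0,0],"rot":[0,0,0],"jaw":0.02},{"translation":[0,0,0],"rot":[0,0,0],"jaw":0.02}]' |grep -E "pos|force"; done;python3 ov.py j3 0
```

```text
position: [0.5721, 0.1202, 0.055]
force: [-10.9, 0.3, 2.9]
```

View pics/j3.png

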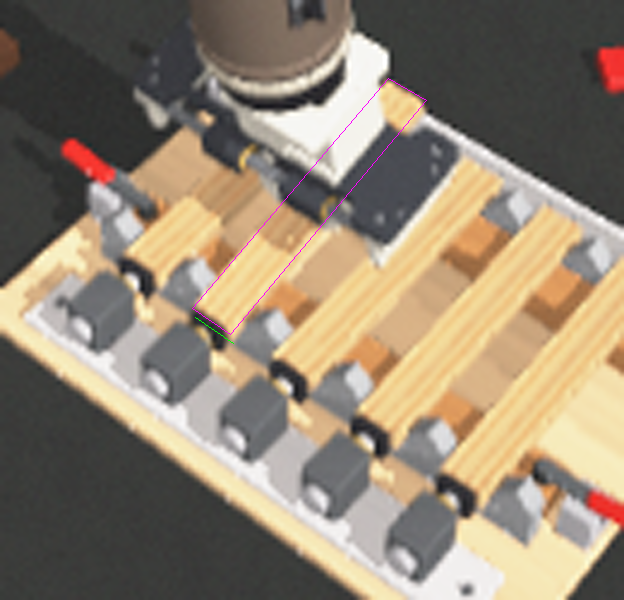

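The stop is at its solid end: 10.9 N, and the position no longer advances. I'll lay it down the same way as before.

```bash
python3 -m creep '[{"translation":[0.00034,0,0.00215],"rot":[0,1.5,0],"jaw":0.02},{"translation":[0.00028,0,0.00215],"rot":[0,1.5,0],"jaw":0.02},{"translation":[0.00022,0,0.0022],"rot":[0,1.5,0],"jaw":0.02},{"translation":[0.00017,0,0.0022],"rot":[0,1.5,0],"jaw":0.02},{"translation":[0,0,0],"rot":[0,0,0],"jaw":0.02},{"translation":[0,0,0],"rot":[0,0,0],"jaw":0.02},{"translation":[0,0,0],"rot":[0,0,0],"jaw":0.02}]' >/dev/null; python3 go.py 572 120.3 51.5 -0.7 6
python3 -m creep '[{"translation":[0.00038,0,0.0022],"rot":[0,1.5,0],"jaw":0.02},{"translation":[0.00032,0,0.0022],"rot":[0,1.5,0],"jaw":0.02},{"translation":[0.00023,0,0.0022],"rot":[0,1.5,0],"jaw":0.02},{"translation":[0,0,0],"rot":[0,0,0],"jaw":0.02},{"translation":[0,0,0],"rot":[0,0,0],"jaw":0.02},{"translation":[0,0,0],"rot":[0,0,0],"jaw":0.02}]'>/dev/null; python3 go.py 572 120.3 44.5 -0.7 1.5
```

```text
t 22.52 tcp [571.7 120.1  46.1] grasp [572.3 120.1  51.1] yaw -0.65 tilt 6.28 F [-10.3   0.6   0.6] w 27.0
rot tool deg [0.04 0.28 0.05] shift now-axes [-0.3 -0.2 -0.4] shift target-axes [-0.3 -0.2 -0.4]
t 23.02 tcp [571.9 120.1  39.3] grasp [572.1 120.1  44.3] yaw -0.65 tilt 1.8 F [-10.5   0.1   0.8] w 26.9
rot tool deg [0.05 0.3  0.05] shift now-axes [-0.  -0.2 -0.2] shift target-axes [-0.  -0.2 -0.2]
```

```bash
python3 -m creep '[{"translation":[0.0001,0,0.0012],"rot":[0,0.9,0],"jaw":0.02},{"translation":[0.0001,0,0.001],"rot":[0,0.9,0],"jaw":0.02},{"translation":[0,0,0],"rot":[0,0,0],"jaw":0.02},{"translation":[0,0,0],"rot":[0,0,0],"jaw":0.02}]' >/dev/null; python3 go.py 572 120.3 42 -0.7 0;  python3 -m creep '[{"translation":[0,0,0.0006],"rot":[0,0,0],"jaw":0.02},{"translation":[0,0,0],"rot":[0,0,0],"jaw":0.02},{"translation":[0,0,0],"rot":[0,0,0],"jaw":0.02}]'>/dev/null; python3 go.py 572 120.3 42 -0.7 0
```

```text
t 23.35 tcp [572.1 120.1  37.1] grasp [572.1 120.1  42.1] yaw -0.65 tilt -0.02 F [-11.6  -0.7   0.5] w 27.6
rot tool deg [ 0.05 -0.02  0.05] shift now-axes [-0.1 -0.2  0.1] shift target-axes [-0.1 -0.2  0.1]
t 23.6 tcp [572.1 120.1  36.9] grasp [572.1 120.1  41.9] yaw -0.65 tilt -0.01 F [-13.3  -0.4   7.3] w 27.4
rot tool deg [ 0.05 -0.01  0.05] shift now-axes [-0.1 -0.2 -0.1] shift target-axes [-0.1 -0.2 -0.1]
```

```bash
python3 -m creep '[{"translation":[0,0,0],"rot":[0,0,0],"jaw":0.04},{"translation":[0,0,0],"rot":[0,0,0],"jaw":0.04},{"translation":[0,0,0],"rot":[0,0,0],"jaw":0.04},{"translation":[0,0,0],"rot":[0,0,0],"jaw":0.04}]'; python3 -m creep '[{"translation":[0,0,-0.008],"rot":[0,0,0],"jaw":0.04},{"translation":[0,0,-0.015],"rot":[0,0,0],"jaw":0.04},{"translation":[0,0,-0.025],"rot":[0,0,0],"jaw":0.04},{"translation":[0,0,-0.035],"rot":[0,0,0],"jaw":0.04},{"translation":[-0.035,0,-0.02],"rot":[0,0,0],"jaw":0.04},{"translation":[-0.04,0,0],"rot":[0,0,0],"jaw":0.04},{"translation":[-0.04,0.01,0],"rot":[0,0,0],"jaw":0.04},{"translation":[-0.03,0.02,0],"rot":[0,0,0],"jaw":0.04},{"translation":[0,0.04,0],"rot":[0,0,0],"jaw":0.04},{"translation":[0,0.04,0],"rot":[0,0,0],"jaw":0.04},{"translation":[0,0.03,0],"rot":[0,0,0],"jaw":0.04},{"translation":[0,0,0],"rot":[0,0,0],"jaw":0.04}]'
python3 -m creep '[{"translation":[0,0,0],"rot":[0,0,0],"jaw":0.04},{"translation":[0,0,0],"rot":[0,0,0],"jaw":0.04},{"translation":[0,0,0],"rot":[0,0,0],"jaw":0.04},{"translation":[0,0,0],"rot":[0,0,0],"jaw":0.04},{"translation":[0,0,0],"rot":[0,0,0],"jaw":0.04}]'
python3 - <<'E'
from h import *
a=optics.get_image("top");b=optics.get_image("scene")
cv2.imwrite("pics/top2.png",a[...,::-1]);cv2.imwrite("pics/scene2.png",b[...,::-1])
o=np.hstack([cv2.resize(a[95:225,180:340],None,fx=2.5,fy=2.5),cv2.resize(b[190:320,250:400],None,fx=2.5,fy=2.5)])
cv2.imwrite("pics/k.png",o[...,::-1])
E
```

```text
clock: 23.93
position: [0.5765, 0.1203, 0.0378]
ee_rot: [-3.141, 0.019, -0.012]
force: [0.1, -0.3, -0.6]
width: 0.433
clock: 24.93
position: [0.4279, -0.0242, 0.1403]
ee_rot: [3.139, -0.031, 0.01]
force: [0.6, -0.8, -0.4]
width: 0.432
clock: 25.35
position: [0.4281, -0.017, 0.1395]
ee_rot: [-3.141, 0.016, -0.008]
force: [0.6, 0.6, 0.4]
width: 0.434
```

View pics/k.png

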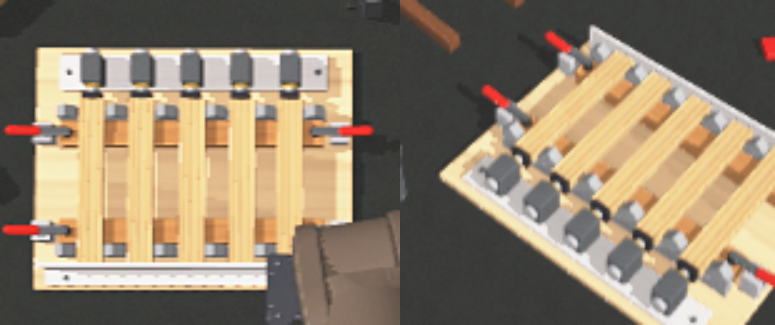

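View pics/top2.png

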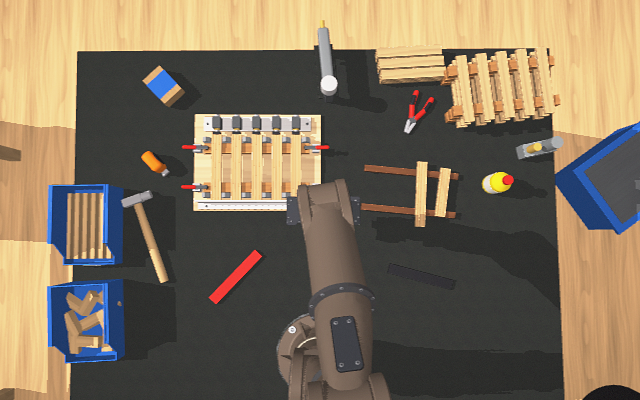

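View pics/scene2.png

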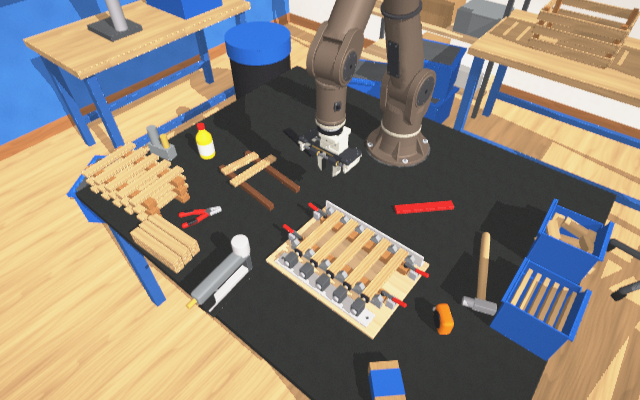

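```bash
python3 - <<'E'
import cv2,numpy as np
S=cv2.imread("pics/scene2.png")
cv2.imwrite("pics/l.png",cv2.resize(S[195:345,255:445],None,fx=4,fy=4,interpolation=cv2.INTER_CUBIC))
E
```

```text
(no output)
```

View pics/l.png

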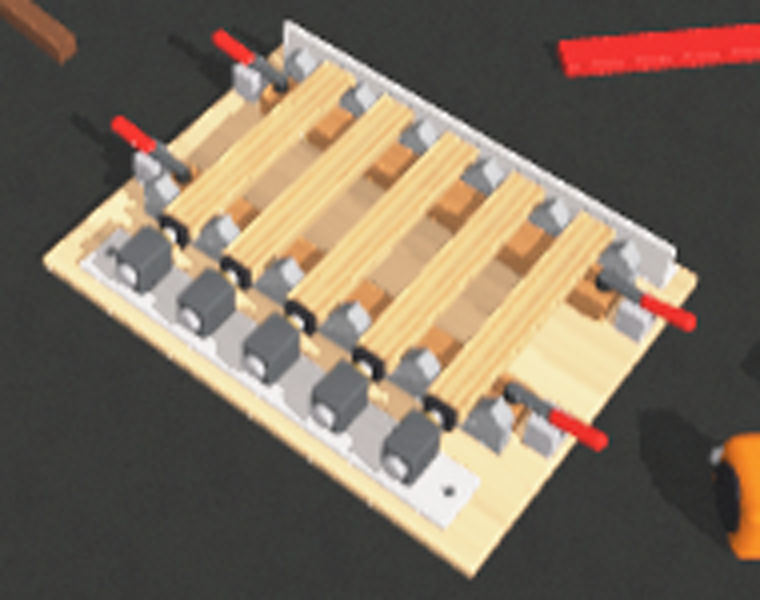

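The enlarged crop shows all five slats alike. Their near ends are inside the fence, in line from (340,70) to (597,222), and their pads are in line from (175,230) to (440,412). The third spare and the offcut are still on the bearers, and the arm is clear, so I'm handing in.

```bash
python3 -c "
from cell import arm
print(arm.sign_off())"
```

```text
the job is handed in; nothing more can be done
None
```

The two empty places were 2 and 3, and each now holds a full-length spare. I took the two spares nearest the jig and handed the job in at about 25 s of the 58 s allowed.

- **Insertion:** Each slat went in tilted 12°, far end first. I pressed its spring stop to the solid end at about 11 N, then swung the near end down inside the fence onto the battens, released it, and its spring took it. The highest wrist force I read at any check was about 15 N, as the second slat pressed down on the battens.
- **Last pictures:** All five slats lie level and in line behind the fence, with the five pads lined up. The third spare, the offcut and the other things are where they were, and the arm was clear with its force reading near zero.
- **Not measured:** I checked the final seating only by eye in the pictures and by the forces, not as millimetre distances from the place points. The sign-off gave no verdict.
- **Disagreements:** An early overlay of the fingertips on the scene picture was several pixels off. It was drawn while the arm was still settling, and later overlays agreed to about a pixel. The jaws read about 27 to 28 mm on the 30 mm slats.

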